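# Empty the residue slide of the sample sieve and weigh its tin

### The job

Empty the hand-cranked sample sieve: take its crank by the loose black sleeve and, keeping hold of the sleeve, turn it clockwise (seen from above) to its end stop, so that the guard plate uncovers the slot in the top. Then take the release pin from its stand, hold the recessed button in the slot down with it while you push the slide all the way out along the slot, and put the pin back upright in its stand with the button sprung up again. Finally lift the tin out of the slide and set it down gently (do not let it drop), upright, in the middle of the round pan of the bench scale, leaving the tape roll, the other tin and the steel cup where they are.

Things in the scene. Friction and masses are not known exactly. Their poses are not given: they have to be found in the camera images.
- sieve: The sieve, a fixed grey sheet-metal box 190 (x) x 240 (y) x 80 mm high on the desk; origin at the centre of its underside, its front (where the slide comes out) faces its own -x. Its top plate (upper face at z 80 mm, 6 mm thick) has one slot along x, from x = -60 to +60 mm at y = -55 mm, 18 mm wide. The slide runs below this slot.
- crank_axis (a point): A point on the crank's vertical axis, at sieve x +35, y +35 mm, 126 mm above the desk. A flat steel guard plate (top 88 mm above the desk, reaching 115 mm from the axis) turns with the crank and covers the button at the start; at the end stop the slot is clear.
- crank (a joint): Crank angle in rad, 0 to 3.14 (end stop), grows clockwise seen from above. At 0 the sleeve lies on the sieve's -y side of the axis, at 1.57 on its -x (front) side, at 3.14 on its +y side, always 55 mm from the axis. Starts between 0 and 0.7 and stays where it is left (friction about 0.08 N m).
- sleeve_mid (a point): Centre of the crank's black upright sleeve, which spins freely on its spindle: diameter 24 mm, with 27 mm beads near its two ends, 56 mm tall, its foot 92 mm and its top 149 mm above the desk.
- release_top (a point): Centre of the top of the steel release button, 17 mm across, 14 mm below the upper face of the sieve's top plate. It sits on the slide in a well of 20 x 22 mm (x, y), open to the slot above, that moves with the slide; the well's walls stand 4.5 mm above the button. A pin on the button pushes the slide by the well's wall.
- release (a joint): How far the button is pressed, 0 (up) to 0.009 m; spring 3 N at 0, 7 N fully down. The slide is free only while the button is down by more than 0.006 m; let up on the way, the slide catches again (at 0, 27 and 54 mm of travel). Beyond about 70 mm of travel the button springs up when let go and holds the slide out.
- slide (a joint): How far the slide is out, 0 to 0.090 m (end stop), along the sieve's -x; friction about 1.5 N.
- pin_grip (a point): Middle of the handle of the release pin: a round wooden handle 26 mm across and 70 mm tall (this point 35 mm above its flat foot) over a steel pin 10 mm across and 48 mm long that points down; total 118 mm, 90 g. This point is 83 mm above the pin's tip. Its z axis points up along the tool.
- stand_top (a point): Centre of the mouth of the 18 mm chamfered hole in the pin's fixed wooden stand, 58 mm above the desk: a 50 x 50 x 50 mm block on an 8 mm foot plate of 90 x 90 mm. The pin stands in it with the flat foot of its handle on the block's top.
- tin_mid (a point): Centre of the round grey slip-lid tin in the slide: 62 mm across, 54 mm tall, about 110 g, z axis up. Its foot is 9 mm above the desk; it stands at sieve x -50, y -55 mm while the slide is shut, x -140 mm when fully out. The tray's side walls end 22 mm above the desk; the slide's front plate is 66 mm high, 45 mm ahead of this centre.
- scale_pan (a point): Centre of the upper face of the round steel pan of the bench scale, 130 mm across, 43 mm above the desk. The scale is fixed, its grey body about 180 x 150 mm.
- tape: Bystander: roll of masking tape lying flat, 92 mm across, 25 mm high, origin at the centre of its underside.
- spare_tin: Bystander: another round grey tin, 70 mm across, 48 mm tall, standing on the desk, origin at its underside.
- cup: Bystander: steel cup, 65 mm across, 48 mm tall, origin at its underside.
There are look-alikes about, which are no part of the job. Of the things shaped like the part that bears pin_grip, the dark wooden one is meant.

How it is judged:
By the outcome, as a careful person would: the job done as asked, in the order asked, and still so for the second after the job is handed in, with the robot touching nothing.
It also fails if it takes over 72 s, if anything falls off the work surface, if the arm or the gripper's body presses on something with over 40 N, if the wrist force passes 120 N, or if a joint passes its speed limit or range.

### The arm

A 7-joint arm with a two-finger parallel gripper is mounted at the origin on a cart in front of the work surface, level with it; the furniture and walls round the work are solid. World frame = base frame: x ahead of the robot, y to its left, z up, the work surface at z = 0. Lengths are in m, angles in degrees, forces in N, time in s.
With the tool pointing down it reaches from about 0.425 to 0.875 m from the base axis. Payload 8.4 kg.
Tool frame: the origin (TCP) lies midway between the tips of the shut fingers; the grasp point (between the pads) lies grasp_offset behind it (grasp_offset is the distance from the TCP to the grasp point, in m); y points along the fingers, x is the direction in which the jaws open and shut, and the axes are right-handed (so a half turn about y gives the same grasp; the last joint's range is limited). The gripper opens to 87 mm and grips with 3 to 60 N. Pads are 19 mm wide; open, the fingers measure 117 mm over their backs; the gripper's body (75 mm by 190 mm) begins 51 mm behind the grasp point.
Start: joints at [-78.621, 19.091, 2.286, 83.961, -0.768, 76.965, -3.352], TCP at [0.191, 0.621, 0.223] pointing down, gripper open.
Joint ranges: [-147.57, 147.57], [-21.85, 119.76], [-74.77, 79.35], [14.55, 137.4], [-85.83, 265.84], [4.83, 119.75], [-152.11, 152.11]. Speed limits (degrees/s): [127.2, 127.2, 159.86, 159.86, 180, 180, 180].

### API

Orientations are given as a 3x3 rotation matrix whose columns are the frame's x, y, z axes.
In Python, from rig import * gives the robot as it stands.
- The arm moves only by the tool drive_tool, never from a script. Its argument "moves" is a list of rows, each a list of 2 entries, a list of its own where there are three numbers: the shift along the tool's x, y, z in mm, then the turn about the tool's y in rad. In form: [[[x, y, z], twist], ...]. A call has 1 to 5 rows; each row shifts and turns the pose as measured when the row begins, along the tool's axes as they then stand; what a row does not reach is not made up. A row lasts 1/12 s, in which the tool goes at most 41.7 mm and 7.16 degrees, less where a joint would pass 70% of its speed; a pose out of reach is approached as far as the arm can. A call with a gripper value outside its range is refused whole. "grip" is the closure, from -1 (fully open) to 1 (shut), set as the call begins (left out, the last holds). The fingers move at their own pace and stop on an object; "squeeze" is the grip in N (left out, the last holds). Time passes only in rows, so rows that do not move let the fingers close. It gives the time, the measured TCP pose, the force and the opening at its end, in the units of the state.
- sense(): the state, without advancing time (a new reading comes with each control period).
- grab_frame(name): name is "scene" or "top" or "wrist"; returns (picture, depth): 400x640x3 uint8, blue, green, red; 400x640 float32, m along the optical axis (not along the pixel's ray), 0 where there is no reading.
- calibration(name): a dict with "fovy" (degrees; the focal length in pixels is half the picture's height over the tangent of half this angle, whatever the lens; pixels are square), "cx", "cy" (the principal point, pixels), "R" (3x3) and "t" (3): a world point X has camera coordinates R X + t. Camera axes: x right, y down, z forward; pixel columns grow to the right and rows downward; lengths in m; the calibration is good to about 2 mm. A picture is of the moment at which its call begins: read the wrist's pose just before it. calibration takes no time and is no camera call; for the wrist camera it gives the pose at the moment of the call.
- hand_in(): hands the job in, once; it reports no verdict.
The state is a dict: "time_s": time; "qpos": joint angles; "joint_velocities": joint speeds; "joint_efforts": joint torques, N m; "position": TCP position; "tcp_rot": TCP orientation; "contact_force": force on the tool from outside, world axes, zero at the start; "torque": the same for the moment, N m; "grip_width": opening from 0.0 (shut) to 1.0 (fully open).
Only numpy, scipy, OpenCV 4.12 (cv2) and the standard library are available. Lean on these libraries where they do the work, as an engineer would, in place of code of your own. Each camera call takes 0.05 s, during which the arm holds its last target. There are 200 camera calls.

## Working session

There is one attempt and no reset: what is moved stays moved. The work goes in short steps, Python scripts to look and compute and a tool call to move; the robot and the scene stay as the last step left them, time stands still between calls to the robot, and variables do not carry over. Pictures are saved under pics/ and viewed, about 8 in all and at most 12, crops included, and the job is handed in when it is done.

Besides the shell and the picture viewer there is one more tool, called after "Request:" by a JSON object that holds its "op" and its "data", one argument or row to a line. drive_tool: Moves the arm, as the interface text tells. Its arguments: {"type":"object","properties":{"moves":{"type":"array","items":{"type":"array"}},"grip":{"type":"number"},"squeeze":{"type":"number"}},"required":["moves"]}

```bash
ls; mkdir -p pics; cat > h.py <<'E'
from rig import *
import numpy as np, cv2
def cal(n):
    c=calibration(n); f=200/np.tan(np.radians(c["fovy"])/2); return c,f
def snap(n,fn=None):
    c,f=cal(n); im,d=grab_frame(n)
    if fn: cv2.imwrite("pics/"+fn,im)
    np.savez("last_%s.npz"%n,im=im,d=d,R=c["R"],t=c["t"],f=f,cx=c["cx"],cy=c["cy"])
    return im,d
class V:
    def __init__(s,n):
        z=np.load("last_%s.npz"%n); s.__dict__.update({k:z[k] for k in z.files}); s.R=np.array(s.R);s.t=np.array(s.t)
    def px(s,X):
        c=s.R@np.array(X)+s.t; return s.f*c[:2]/c[2]+[s.cx,s.cy]
    def depth(s,u,v):
        z=s.d[int(v),int(u)]; return s.R.T@(np.array([(u-s.cx)/s.f*z,(v-s.cy)/s.f*z,z])-s.t)
    def atz(s,u,v,h):
        r=s.R.T@np.array([(u-s.cx)/s.f,(v-s.cy)/s.f,1]); o=-s.R.T@s.t; return o+r*(h-o[2])/r[2]
    def cloud(s):
        v,u=np.mgrid[0:400,0:640]; z=s.d
        P=np.stack([(u-s.cx)/s.f*z,(v-s.cy)/s.f*z,z],-1); return (P-s.t)@s.R
E
python3 - <<'E'
from h import *
for n in("scene","top"): snap(n,n+"0.png")
for n in("scene","top","wrist"):
    c,f=cal(n); print(n,f,c["cx"],c["cy"],np.round(-np.array(c["R"]).T@c["t"],3))
s=sense(); print(s["time_s"],s["position"],s["tcp_rot"],s["grip_width"])
import rig; print([k for k in dir(rig) if "grasp" in k.lower()], globals().get("grasp_offset"))
E
```

```text
pics
scene 411.4273282928375 314.53795498162424 193.1487322234345 [-0.168 -0.611  0.575]
top 456.58042720534417 315.8537871553492 204.6340878524951 [ 0.399 -0.005  1.213]
wrist 311.49587705370277 324.4380748669608 200.3182332012864 [0.115 0.645 0.384]
0.1 [0.19061045 0.62101053 0.22181484] [[ 2.93408933e-01 -3.07136477e-04 -9.55986979e-01]
 [ 9.55986093e-01 -1.30437025e-03  2.93409080e-01]
 [-1.33707761e-03 -9.99999102e-01 -8.90956822e-05]] 0.9969225170125777
['grasp_offset'] 0.0187
```

View pics/top0.png

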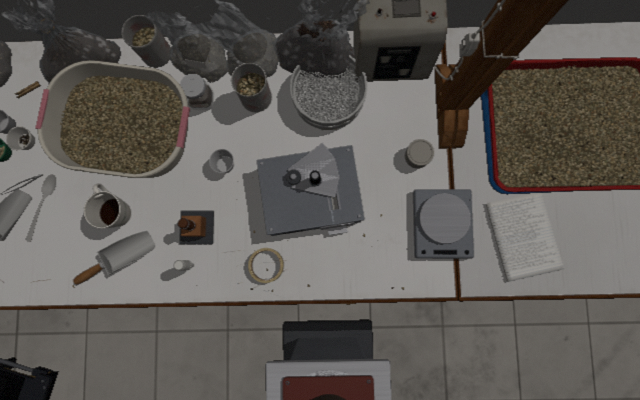

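View pics/scene0.png

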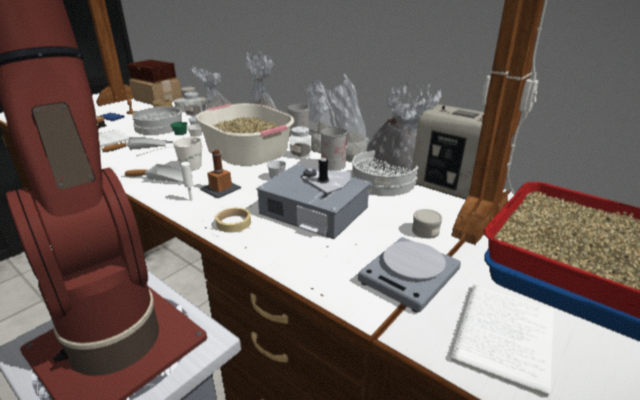

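The top view shows the sieve at about (308,190), the crank sleeve near (315,178), the stand with the dark pin at (190,228), the scale pan at (445,218), the tape at (266,266), the cup at (221,161) and the spare tin at (419,153). The scene view shows the white look-alike at (187,180).

```bash
python3 - <<'E'
from h import *
v=V("top"); P=v.cloud()
cv2.imwrite("pics/crop1.png",cv2.resize(v.im[135:295,160:480],None,fx=2.5,fy=2.5,interpolation=cv2.INTER_CUBIC))
def comp(lo,hi,u0,u1,w0,w1):
    m=np.zeros((400,640),bool); m[w0:w1,u0:u1]=True
    m&=(P[...,2]>lo)&(P[...,2]<hi); return P[m]
def show(n,q):
    print(n,len(q),np.round(np.median(q,0),4),np.round(q.min(0),3),np.round(q.max(0),3), end=' ')
    r=cv2.minAreaRect(q[:,:2].astype(np.float32)*1000); print(np.round(r[0],1),np.round(r[1],1),round(r[2],1))
show("sieve",comp(.072,.094,240,380,135,250))
show("sleeve",comp(.135,.16,240,380,135,250))
show("pan",comp(.038,.05,405,485,180,270))
show("pin",comp(.10,.14,170,220,200,250))
show("block",comp(.05,.064,170,220,200,250))
show("plate",comp(.004,.016,170,220,200,250))
show("white",comp(.05,.14,165,200,250,290))
show("cup",comp(.03,.06,205,240,145,178))
show("spare",comp(.04,.06,400,440,135,170))
show("tape",comp(.018,.032,235,295,235,300))
E
```

```text
sieve 7104 [0.581  0.0341 0.0819] [ 0.475 -0.098  0.072] [0.701 0.17  0.094] [590.9  35.8] [209.4 247.2] 7.6
sleeve 97 [0.6066 0.0205 0.1504] [0.595 0.009 0.136] [0.62  0.033 0.159] [607.7  20.7] [23.9 24.6] 88.9
pan 1997 [ 0.5083 -0.3079  0.044 ] [ 0.418 -0.372  0.038] [ 0.58  -0.243  0.05 ] [ 498.7 -306.7] [128.4 151.8] 84.7
pin 122 [0.5026 0.3377 0.1271] [0.49  0.327 0.101] [0.516 0.353 0.134] [503.6 340.6] [25.1 25.5] 67.6
block 261 [0.4955 0.3316 0.0587] [0.478 0.315 0.05 ] [0.528 0.366 0.064] [502.7 341. ] [51. 49.] 89.2
plate 752 [0.499  0.3268 0.0088] [0.443 0.279 0.004] [0.577 0.413 0.016] [510.3 346.1] [135.  131.4] 88.8
white 173 [0.4029 0.3452 0.1147] [0.39  0.338 0.051] [0.415 0.365 0.124] [403.  352.1] [25.  26.7] 5.8
cup 169 [0.6864 0.28   0.0439] [0.641 0.234 0.03 ] [0.704 0.298 0.054] [671.7 266.3] [63.3 62.7] 43.2
spare 579 [ 0.6811 -0.2525  0.0484] [ 0.646 -0.288  0.041] [ 0.717 -0.218  0.055] [ 681.6 -252.7] [67.9 69.1] 43.5
tape 304 [0.3994 0.1558 0.0251] [0.355 0.111 0.018] [0.443 0.2   0.031] [398.7 155.4] [88.9 87.4] 88.6
```

View pics/crop1.png

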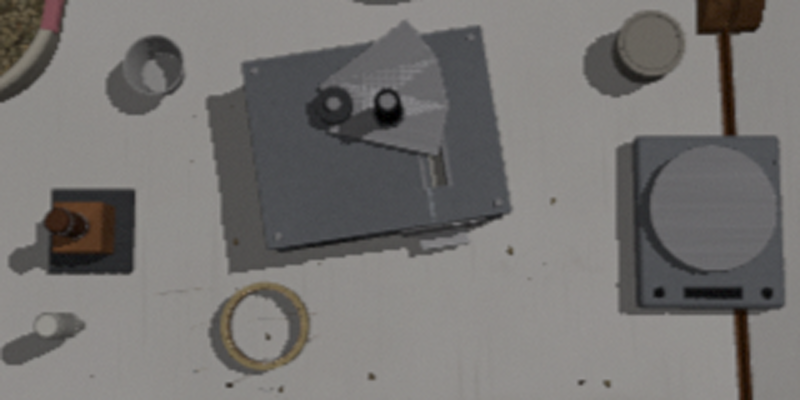

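```bash
python3 - <<'E'
from h import *
v=V("top"); P=v.cloud()
C=np.array([[244,63],[481,27],[509,212],[272,248]])/2.5+[160,135]-[.3,.3]
W=np.array([v.atz(*c,.08)[:2] for c in C]); print(W)
S=np.array([[95,120],[95,-120],[-95,-120],[-95,120]])/1000
A=S-S.mean(0);B=W-W.mean(0);th=np.arctan2((A[:,0]*B[:,1]-A[:,1]*B[:,0]).sum(),(A*B).sum())
R=np.array([[np.cos(th),-np.sin(th)],[np.sin(th),np.cos(th)]]); o=W.mean(0)
print("yaw",np.degrees(th),"o",o,"res mm",(W-(S@R.T+o))*1e3)
# depth mask check
m=np.zeros((400,640),np.uint8); m[(P[...,2]>.074)&(P[...,2]<.0935)]=1; m[:, :240]=0;m[:,380:]=0;m[:135]=0;m[250:]=0
m=cv2.morphologyEx(m,cv2.MORPH_OPEN,np.ones((7,7)))
q=P[m>0]; r=cv2.minAreaRect(q[:,:2].astype(np.float32)*1000); print(r)
ax=R@[.035,.035]+o; print("axis",ax,"px",v.px([*ax,.126]))
hub=P[150:220,270:340]; 
sl=np.array([.6072,.0207]); d=R.T@(sl-ax); print("sleeve rel",d*1e3, np.hypot(*d)*1e3,"ang",np.degrees(np.arctan2(-d[0],-d[1])))
# hub cloud
q=P[(P[...,2]>.11)&(P[...,2]<.131)]; q=q[(abs(q[:,:2]-ax)<.03).all(1)]; print("hub",len(q),q.mean(0),q.min(0),q.max(0))
for n,l in dict(slot0=[-.06,-.055],slot1=[.06,-.055],but=[-.0,-.055],tin=[-.05,-.055],tinout=[-.14,-.055]).items(): print(n,R@l+o)
s=sense();print(np.round(s["tcp_rot"],3))
E
```

```text
[[ 0.66399241  0.16566672]
 [ 0.69491952 -0.07615106]
 [ 0.50554442 -0.09803456]
 [ 0.47510463  0.13859446]]
yaw 7.334172454060971 o [0.58489024 0.03251889] res mm [[ 0.19815509  2.0022728 ]
 [ 0.48777464 -1.77907131]
 [-0.44180992  0.59210713]
 [-0.2441198  -0.81530862]]
((587.6892700195312, 35.33845520019531), (198.2532501220703, 246.86289978027344), 7.462563991546631)
axis [0.61513592 0.0717005 ] px [293.14779397 174.33740641]
sleeve rel [-14.38152584 -49.57017079] 51.61424336207679 ang 16.178743891940417<stdin>:17: RuntimeWarning: Mean of empty slice.
  ret = um.true_divide(
Traceback (most recent call last):
ValueError: zero-size array to reduction operation minimum which has no identity
```

Request:
{"op": "drive_tool", "data": {
  "moves": [
    [[0, -15, 0], -0.106],
    [[0, -15, 0], -0.106],
    [[0, -10, 0], -0.106],
    [[0, 0, 0], -0.106],
    [[-20, 0, -10], 0]
  ],
  "grip": -1,
  "squeeze": 20
}}

```text
time_s: 0.52
position: [0.199, 0.6032, 0.2593]
tcp_rot: [[-0.152, -0.004, -0.988], [0.988, -0.008, -0.151], [-0.007, -1.0, 0.005]]
contact_force: [-0.5, 0.6, -0.7]
grip_width: 0.998
```

Request:
{"op": "drive_tool", "data": {
  "moves": [
    [[-36, 0, -18.6], 0],
    [[-36, 0, -18.6], 0],
    [[-36, 0, -18.6], 0],
    [[-36, 0, -18.6], 0],
    [[-36, 0, -18.6], 0]
  ]
}}

```text
time_s: 0.93
position: [0.3164, 0.4374, 0.2568]
tcp_rot: [[-0.165, -0.008, -0.986], [0.986, -0.01, -0.165], [-0.008, -1.0, 0.009]]
contact_force: [2.3, 0.5, -0.3]
grip_width: 1.002
```

Request:
{"op": "drive_tool", "data": {
  "moves": [
    [[-36, 0, -18.6], 0],
    [[-36, 0, -18.6], 0],
    [[-36, 0, -18.6], 0],
    [[-36, 0, -18.6], 0],
    [[-36, 0, -18.6], 0]
  ]
}}

```text
time_s: 1.35
position: [0.4388, 0.2686, 0.2564]
tcp_rot: [[-0.165, -0.009, -0.986], [0.986, -0.01, -0.165], [-0.008, -1.0, 0.011]]
contact_force: [1.0, 1.2, 0.0]
grip_width: 0.997
```

Request:
{"op": "drive_tool", "data": {
  "moves": [
    [[-34, 0, -15.6], 0.02],
    [[-34, 0, -15.6], 0.02],
    [[-34, 0, -15.6], 0],
    [[-34, 0, -15.6], 0],
    [[-34, 0, -15.6], 0]
  ]
}}

```text
time_s: 1.77
position: [0.5424, 0.1008, 0.2564]
tcp_rot: [[-0.123, -0.01, -0.992], [0.992, -0.01, -0.123], [-0.009, -1.0, 0.011]]
contact_force: [1.8, 1.1, 0.6]
grip_width: 1.002
```

Request:
{"op": "drive_tool", "data": {
  "moves": [
    [[-34, 0, -15.6], 0],
    [[-34, 0, -15.6], 0],
    [[-34, 0, -15.6], 0],
    [[0, 0, 0], 0],
    [[0, 0, 0], 0]
  ]
}}

```text
time_s: 2.18
position: [0.6049, -0.0104, 0.2553]
tcp_rot: [[-0.113, -0.011, -0.994], [0.994, -0.015, -0.112], [-0.013, -1.0, 0.013]]
contact_force: [0.3, 0.0, 0.4]
grip_width: 1.001
```

```bash
python3 - <<'E'
from h import *
s=sense();print(s["position"],np.round(s["tcp_rot"],3))
snap("wrist","w1.png"); c,f=cal("wrist");print(np.round(c["R"],3),c["t"])
E
```

```text
[ 0.60486125 -0.01035359  0.2553478 ] [[-0.113 -0.011 -0.994]
 [ 0.994 -0.015 -0.112]
 [-0.013 -1.     0.013]]
[[-0.112  0.994 -0.015]
 [ 0.955  0.111  0.276]
 [ 0.276  0.017 -0.961]] [ 0.08179852 -0.61727595  0.25644651]
```

View pics/w1.png

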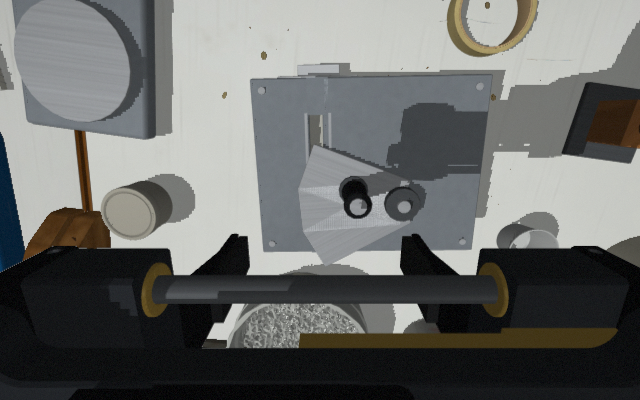

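Wrist view: sleeve top at about (358,207), hub top at (404,207), front plate corners at (252,79) and (492,73), slot front end at (316,113).

```bash
python3 - <<'E'
from h import *
v=V("wrist"); P=v.cloud()
for n,p,h in [("sl",(358,207),.149),("hub",(404,207),.126),("c1",(252,79),.08),("c2",(492,73),.08),("c4",(263,251),.08),("c3",(485,249),.08),("slotend",(317,114),.08)]:
    print(n,v.atz(*p,h),"depth",v.depth(*p))
def q(c,lo,hi,r):
    m=(P[...,2]>lo)&(P[...,2]<hi)&(np.hypot(P[...,0]-c[0],P[...,1]-c[1])<r); return P[m]
a=q((.608,.021),.145,.154,.025); print("sl top",len(a),(a.min(0)+a.max(0))/2,a.mean(0))
a=q((.615,.072),.1,.14,.022); print("hub",len(a),(a.min(0)+a.max(0))/2,np.percentile(a[:,2],[5,50,95]))
t=V("top");C=[(c[0]/2.5+160-.3,c[1]/2.5+135-.3) for c in [(388,100)]]; print("top sl",t.atz(*C[0],.149))
cv2.imwrite("pics/w1c.png",cv2.resize(v.im[60:260,240:500],None,fx=3,fy=3,interpolation=cv2.INTER_CUBIC))
E
```

```text
sl [0.60786938 0.01947291 0.149     ] depth [0.6070535  0.01910766 0.15174173]
hub [0.60947307 0.06719737 0.126     ] depth [0.61562719 0.0734917  0.10399325]
c1 [ 0.50570598 -0.09786934  0.08      ] depth [ 0.50556942 -0.09837432  0.0779032 ]
c2 [0.47320951 0.14214707 0.08      ] depth [ 0.46008658  0.18030358 -0.00141173]
c4 [ 0.69579735 -0.07560337  0.08      ] depth [ 7.35642247e-01 -8.96397351e-02 -2.02201397e-04]
c3 [0.66218198 0.18390097 0.08      ] depth [0.56250628 0.03539965 0.33079792]
slotend [ 0.53244291 -0.02837191  0.08      ] depth [ 0.53243676 -0.02835627  0.08044207]
sl top 614 [0.60681876 0.01941869 0.1490859 ] [0.60595358 0.01896255 0.14921633]
hub 138 [0.61509589 0.07363619 0.1029528 ] [0.10207595 0.1038027  0.1049271 ]
top sl [0.60834972 0.01845554 0.149     ]
```

View pics/w1c.png

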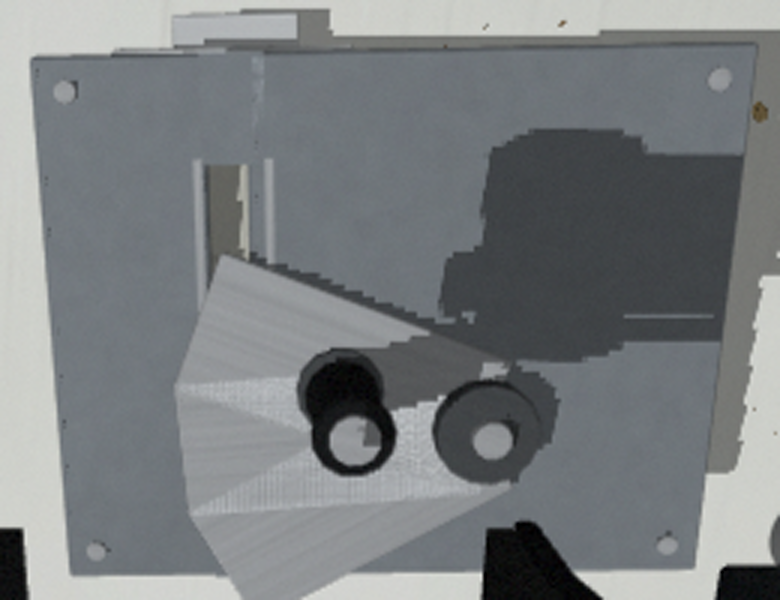

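Request:
{"op": "drive_tool", "data": {
  "moves": [
    [[16, 5, -4], 0],
    [[16, 20, -4], 0],
    [[0, 30, 0], 0],
    [[0, 10, 0], 0],
    [[0, 0, 0], 0]
  ],
  "grip": 0
}}

```text
time_s: 2.65
position: [0.6074, 0.0258, 0.1886]
tcp_rot: [[-0.115, -0.01, -0.993], [0.993, -0.013, -0.115], [-0.012, -1.0, 0.011]]
contact_force: [0.1, 0.0, 0.4]
grip_width: 0.706
```

Request:
{"op": "drive_tool", "data": {
  "moves": [
    [[-6, 0, 0], 0],
    [[-1, 10, 0], 0],
    [[0, 10, 0], 0],
    [[0, 0, 0], 0],
    [[0, 0, 0], 0]
  ]
}}

```text
time_s: 3.07
position: [0.6088, 0.0182, 0.1705]
tcp_rot: [[-0.116, -0.007, -0.993], [0.993, -0.012, -0.116], [-0.012, -1.0, 0.008]]
contact_force: [0.8, -0.3, 0.2]
grip_width: 0.507
```

Request:
{"op": "drive_tool", "data": {
  "moves": [
    [[0.5, 20, 1.5], 0],
    [[0, 20, 0], 0],
    [[0, 15, 0], 0],
    [[0, 6, 0], 0],
    [[0, 0, 0], 0]
  ]
}}

```text
time_s: 3.48
position: [0.6094, 0.0169, 0.111]
tcp_rot: [[-0.114, -0.0, -0.993], [0.993, -0.011, -0.114], [-0.011, -1.0, 0.002]]
contact_force: [0.1, 0.3, 0.2]
grip_width: 0.502
```

Request:
{"op": "drive_tool", "data": {
  "moves": [
    [[0, 0, 0], 0],
    [[0, 0, 0], 0],
    [[0, 0, 0], 0]
  ],
  "grip": 1,
  "squeeze": 15
}}

```text
time_s: 3.73
position: [0.6105, 0.0167, 0.1133]
tcp_rot: [[-0.114, 0.002, -0.993], [0.993, -0.011, -0.114], [-0.011, -1.0, -0.0]]
contact_force: [-0.4, 0.0, -0.1]
grip_width: 0.351
```

Request:
{"op": "drive_tool", "data": {
  "moves": [
    [[1, 5, 2.5], 0],
    [[0.5, 2, 0.5], 0],
    [[0, 0, 0], 0],
    [[0, 0, 0], 0]
  ]
}}

```text
time_s: 4.07
position: [0.6103, 0.0189, 0.1107]
tcp_rot: [[-0.114, 0.01, -0.993], [0.993, -0.008, -0.114], [-0.009, -1.0, -0.009]]
contact_force: [2.0, -0.9, -5.5]
grip_width: 0.277
```

Request:
{"op": "drive_tool", "data": {
  "moves": [
    [[3.3, 0, 9], 0],
    [[4.8, 0, 8.3], 0],
    [[6.2, 0, 7.4], 0]
  ],
  "squeeze": 20
}}

```text
time_s: 4.32
position: [0.5849, 0.029, 0.1106]
tcp_rot: [[-0.112, 0.013, -0.994], [0.994, -0.01, -0.112], [-0.011, -1.0, -0.012]]
contact_force: [3.4, -0.8, -2.2]
grip_width: 0.27
```

Request:
{"op": "drive_tool", "data": {
  "moves": [
    [[7.3, 0, 6.2], 0],
    [[8.3, 0, 4.9], 0],
    [[9, 0, 3.3], 0],
    [[9.4, 0, 1.7], 0]
  ]
}}

```text
time_s: 4.65
position: [0.5629, 0.0635, 0.1106]
tcp_rot: [[-0.111, 0.017, -0.994], [0.994, -0.009, -0.111], [-0.011, -1.0, -0.015]]
contact_force: [8.2, -1.1, -6.7]
grip_width: 0.275
```

Request:
{"op": "drive_tool", "data": {
  "moves": [
    [[9.6, 0, -0.5], 0],
    [[9.4, 0, -2], 0],
    [[9, 0, -3.5], 0],
    [[8.2, 0, -5], 0]
  ]
}}

```text
time_s: 4.98
position: [0.5702, 0.1027, 0.1106]
tcp_rot: [[-0.112, 0.022, -0.994], [0.994, -0.013, -0.112], [-0.015, -1.0, -0.02]]
contact_force: [7.8, -8.1, -4.9]
grip_width: 0.273
```

Request:
{"op": "drive_tool", "data": {
  "moves": [
    [[7, 0, -6.6], 0],
    [[5.8, 0, -7.7], 0],
    [[4.4, 0, -8.6], 0],
    [[2.8, 0, -9.2], 0]
  ]
}}

```text
time_s: 5.32
position: [0.5985, 0.1255, 0.1105]
tcp_rot: [[-0.111, 0.019, -0.994], [0.994, -0.02, -0.111], [-0.022, -1.0, -0.017]]
contact_force: [0.3, -6.5, 1.7]
grip_width: 0.275
```

Request:
{"op": "drive_tool", "data": {
  "moves": [
    [[1.5, 0, -9], 0],
    [[0.5, 0, -6], 0],
    [[0, 0, -6], 0],
    [[0, 0, -6], 0]
  ]
}}

```text
time_s: 5.65
position: [0.6146, 0.1284, 0.1094]
tcp_rot: [[-0.11, -0.007, -0.994], [0.994, -0.028, -0.11], [-0.027, -1.0, 0.01]]
contact_force: [-23.2, -6.7, 19.3]
grip_width: 0.28
```

Request:
{"op": "drive_tool", "data": {
  "moves": [
    [[0, 0, -1], 0],
    [[0, 0, -1], 0],
    [[0, 0, 0], 0],
    [[0, 0, 0], 0]
  ],
  "grip": 0
}}

```text
time_s: 5.98
position: [0.6132, 0.131, 0.1094]
tcp_rot: [[-0.112, -0.013, -0.994], [0.993, -0.029, -0.111], [-0.027, -0.999, 0.016]]
contact_force: [0.3, -0.3, -0.2]
grip_width: 0.466
```

Request:
{"op": "drive_tool", "data": {
  "moves": [
    [[0, -10, 0], 0],
    [[0, -25, 0], 0],
    [[0, -35, 0], 0],
    [[0, -30, 0], 0],
    [[0, -5, 0], 0]
  ]
}}

```text
time_s: 6.4
position: [0.6118, 0.1367, 0.2178]
tcp_rot: [[-0.115, -0.018, -0.993], [0.993, -0.03, -0.114], [-0.028, -0.999, 0.022]]
contact_force: [-0.6, -0.0, 0.0]
grip_width: 0.5
```

```bash
python3 - <<'E'
from h import *
snap("wrist","w2.png");snap("top","t2.png")
s=sense();print(s["time_s"],s["position"],np.round(s["tcp_rot"],3),s["contact_force"])
v=V("wrist");P=v.cloud()
m=(P[...,2]>.145)&(P[...,2]<.154)&(np.hypot(P[...,0]-.608,P[...,1]-.128)<.025);a=P[m];print(len(a),(a.min(0)+a.max(0))/2 if len(a) else 0)
v=V("top");P=v.cloud()
m=(P[...,2]>.102)&(P[...,2]<.14)&(np.hypot(P[...,0]-.503,P[...,1]-.34)<.03);a=P[m];print(len(a),(a.min(0)+a.max(0))/2)
cv2.imwrite("pics/t2c.png",cv2.resize(v.im[135:295,160:480],None,fx=2.5,fy=2.5,interpolation=cv2.INTER_CUBIC))
E
```

```text
6.5 [0.61102501 0.13650896 0.21457508] [[-0.115 -0.021 -0.993]
 [ 0.993 -0.031 -0.114]
 [-0.028 -0.999  0.024]] [-0.8875152  -0.52626103  0.22567383]
807 [0.60771521 0.12850832 0.1493569 ]
119 [0.5030107  0.34064041 0.11772289]
```

View pics/w2.png

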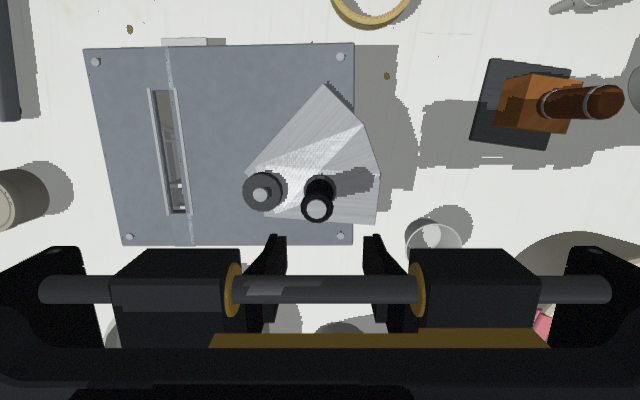

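Wrist view: the crank sleeve is at (317,205) on the +y side, and the slot from (160,90) to (180,213) is clear. The button area near (178,190) needs a crop.

```bash
python3 - <<'E'
from h import *
v=V("wrist");P=v.cloud()
cv2.imwrite("pics/w2c.png",cv2.resize(v.im[80:225,130:210],None,fx=4,fy=4,interpolation=cv2.INTER_CUBIC))
th=np.radians(7.5);R=np.array([[np.cos(th),-np.sin(th)],[np.sin(th),np.cos(th)]]);o=np.array([.5842,.0344])
q=(P[...,:2]-o)@R
# profile along slot
for x in np.arange(-66,70,4):
    m=(abs(q[...,0]-x/1e3)<.002)&(abs(q[...,1]+.055)<.006)
    print(x,m.sum(),np.round(np.percentile(P[m][:,2],[10,50,90])*1e3,1) if m.sum() else '')
E
```

```text
-66 55 [79.  79.9 80.6]
-62 56 [79.1 79.8 80.7]
-58 38 [62.1 78.3 80.2]
-54 13 [61.5 62.3 62.8]
-50 15 [61.6 62.2 78.5]
-46 16 [61.5 62.2 63.8]
-42 14 [62.  62.4 78.9]
-38 11 [61.3 61.6 63.5]
-34 13 [61.4 62.  62.8]
-30 10 [61.1 62.2 62.7]
-26 12 [61.4 62.  63. ]
-22 11 [61.5 62.4 63.7]
-18 6 [61.6 62.1 70.9]
-14 2 [79.3 79.4 79.5]
-10 0 
-6 1 [79. 79. 79.]
-2 2 [79. 79. 79.]
2 0 
6 1 [79.3 79.3 79.3]
10 2 [78.1 78.4 78.8]
14 0 
18 1 [79.7 79.7 79.7]
22 0 
26 3 [78.7 78.8 79. ]
30 3 [68.  68.5 76.5]
34 36 [66.9 70.6 72. ]
38 5 [63.5 66.3 66.5]
42 19 [64.7 65.9 78.7]
46 18 [65.3 66.2 67. ]
50 17 [65.1 66.1 71.9]
54 11 [64.  65.6 71.4]
58 31 [65.3 70.5 71.2]
62 42 [76.  79.7 80.6]
66 44 [79.3 79.9 80.7]
```

View pics/w2c.png

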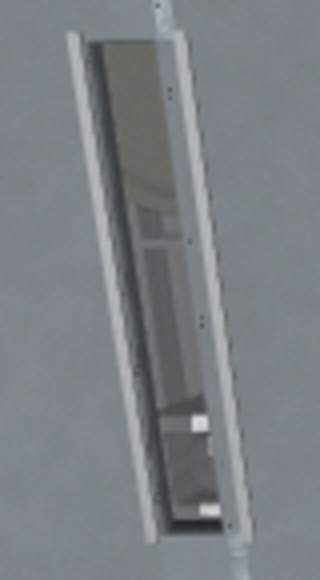

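The crop shows the well near the slot's back end (crop rows 415–520). The depth profile puts the button at sieve x about +46, with its top at 66 mm as specified.

Request:
{"op": "drive_tool", "data": {
  "moves": [
    [[31, 0, 12], 0],
    [[31, 0, 12], 0],
    [[31, 2, 12], 0],
    [[31, 2, 12], 0],
    [[31, 2, 12], 0]
  ],
  "grip": -0.3
}}

```text
time_s: 6.92
position: [0.5334, 0.2781, 0.2011]
tcp_rot: [[-0.099, -0.022, -0.995], [0.994, -0.037, -0.098], [-0.034, -0.999, 0.026]]
contact_force: [1.2, -0.0, 0.8]
grip_width: 0.648
```

Request:
{"op": "drive_tool", "data": {
  "moves": [
    [[31, 2, 12], 0],
    [[20, 2, 8], 0],
    [[0, 0, 0], 0],
    [[0, 0, 0], 0]
  ]
}}

```text
time_s: 7.25
position: [0.4979, 0.3368, 0.189]
tcp_rot: [[-0.112, -0.031, -0.993], [0.993, -0.039, -0.111], [-0.036, -0.999, 0.035]]
contact_force: [0.7, -0.1, -0.8]
grip_width: 0.65
```

Request:
{"op": "drive_tool", "data": {
  "moves": [
    [[4, 12, -4.5], 0],
    [[3, 18, -4], 0],
    [[0, 18, 0], 0],
    [[0, 5, 0], 0],
    [[0, 0, 0], 0]
  ]
}}

```text
time_s: 7.67
position: [0.5063, 0.3385, 0.1288]
tcp_rot: [[-0.108, -0.032, -0.994], [0.993, -0.042, -0.106], [-0.039, -0.999, 0.037]]
contact_force: [0.5, 0.6, -0.6]
grip_width: 0.652
```

Request:
{"op": "drive_tool", "data": {
  "moves": [
    [[1.5, 13, 0.5], 0],
    [[1, 15, 0.5], 0],
    [[1, 13, 0.5], 0],
    [[0.5, 6, 0], 0],
    [[0, 0, 0], 0]
  ]
}}

```text
time_s: 8.08
position: [0.5064, 0.3364, 0.0807]
tcp_rot: [[-0.101, -0.03, -0.994], [0.994, -0.043, -0.099], [-0.04, -0.999, 0.035]]
contact_force: [-0.8, -1.4, -0.4]
grip_width: 0.649
```

Request:
{"op": "drive_tool", "data": {
  "moves": [
    [[0, 0, 0], 0],
    [[0, 0, 0], 0]
  ]
}}

```text
time_s: 8.25
position: [0.5071, 0.3361, 0.0813]
tcp_rot: [[-0.1, -0.03, -0.995], [0.994, -0.043, -0.098], [-0.04, -0.999, 0.034]]
contact_force: [0.2, -0.3, 0.3]
grip_width: 0.65
```

Request:
{"op": "drive_tool", "data": {
  "moves": [
    [[4, 4, 4], 0],
    [[2, 2, 2], 0],
    [[0, 0, 0], 0]
  ]
}}

```text
time_s: 8.5
position: [0.5008, 0.3423, 0.0768]
tcp_rot: [[-0.099, -0.028, -0.995], [0.994, -0.041, -0.098], [-0.038, -0.999, 0.032]]
contact_force: [-0.3, -0.2, 0.4]
grip_width: 0.648
```

Request:
{"op": "drive_tool", "data": {
  "moves": [
    [[0, 0, 0], 0],
    [[0, 0, 0], 0],
    [[0, 0, 0], 0],
    [[0, 0, 0], 0],
    [[0, 0, 0], 0]
  ],
  "grip": 1,
  "squeeze": 35
}}

```text
time_s: 8.92
position: [0.5007, 0.3433, 0.0776]
tcp_rot: [[-0.1, -0.027, -0.995], [0.994, -0.04, -0.099], [-0.037, -0.999, 0.031]]
contact_force: [0.2, -1.0, 0.8]
grip_width: 0.357
```

Request:
{"op": "drive_tool", "data": {
  "moves": [
    [[0, 0, 0], 0],
    [[0, 0, 0], 0]
  ]
}}

```text
time_s: 9.08
position: [0.5009, 0.343, 0.0777]
tcp_rot: [[-0.1, -0.027, -0.995], [0.994, -0.04, -0.099], [-0.037, -0.999, 0.031]]
contact_force: [-0.0, 0.9, -0.5]
grip_width: 0.289
```

Request:
{"op": "drive_tool", "data": {
  "moves": [
    [[0, -10, 0], 0],
    [[0, -18, 0], 0],
    [[0, -24, 0], 0],
    [[0, -30, 0], 0],
    [[0, -30, 0], 0]
  ]
}}

```text
time_s: 9.5
position: [0.5003, 0.3445, 0.1881]
tcp_rot: [[-0.1, -0.037, -0.994], [0.994, -0.049, -0.098], [-0.046, -0.998, 0.042]]
contact_force: [1.3, 0.4, -1.4]
grip_width: 0.29
```

Request:
{"op": "drive_tool", "data": {
  "moves": [
    [[0, -30, 0], 0],
    [[-10, -20, -6], 0],
    [[-25, -6, -11], 0],
    [[-33, 0, -15], 0],
    [[-33, 0, -15], 0]
  ]
}}

```text
time_s: 9.92
position: [0.5582, 0.2607, 0.2609]
tcp_rot: [[-0.116, -0.029, -0.993], [0.993, -0.038, -0.114], [-0.034, -0.999, 0.033]]
contact_force: [0.5, 1.1, -1.0]
grip_width: 0.293
```

Request:
{"op": "drive_tool", "data": {
  "moves": [
    [[-33, 0, -15], 0],
    [[-33, 0, -15], 0],
    [[-33, 0, -15], 0],
    [[-33, 0, -15], 0],
    [[-33, 0, -15], 0]
  ]
}}

```text
time_s: 10.33
position: [0.6549, 0.0994, 0.27]
tcp_rot: [[-0.119, -0.025, -0.993], [0.992, -0.034, -0.118], [-0.031, -0.999, 0.029]]
contact_force: [2.0, 0.9, -0.4]
grip_width: 0.289
```

Request:
{"op": "drive_tool", "data": {
  "moves": [
    [[-32, 0, 4], 0],
    [[-30, 8, 6], 0],
    [[-18, 14, 5], 0],
    [[-8, 14, 3], 0],
    [[0, 10, 0], 0]
  ]
}}

```text
time_s: 10.75
position: [0.6496, -0.0089, 0.2319]
tcp_rot: [[-0.105, -0.018, -0.994], [0.994, -0.039, -0.104], [-0.037, -0.999, 0.022]]
contact_force: [0.2, -0.2, -1.0]
grip_width: 0.293
```

Request:
{"op": "drive_tool", "data": {
  "moves": [
    [[0, 0, 0], 0],
    [[0, 0, 0], 0]
  ]
}}

```text
time_s: 10.92
position: [0.6485, -0.0089, 0.2308]
tcp_rot: [[-0.104, -0.021, -0.994], [0.994, -0.039, -0.103], [-0.037, -0.999, 0.025]]
contact_force: [-0.1, -0.7, -0.2]
grip_width: 0.292
```

Request:
{"op": "drive_tool", "data": {
  "moves": [
    [[0, 10, 4], 0],
    [[0, 15, 4], 0],
    [[0, 14, 2], 0],
    [[0, 8, 0], 0],
    [[0, 0, 0], 0]
  ]
}}

```text
time_s: 11.33
position: [0.6386, -0.0041, 0.1837]
tcp_rot: [[-0.113, -0.017, -0.993], [0.993, -0.036, -0.113], [-0.034, -0.999, 0.021]]
contact_force: [0.1, -0.3, -1.2]
grip_width: 0.291
```

```bash
python3 - <<'E'
from h import *
snap("wrist","w3.png")
s=sense();print(s["time_s"],s["position"],np.round(s["tcp_rot"],3),s["contact_force"])
v=V("wrist");p=s["position"];y=np.array(s["tcp_rot"])[:,1]
for d in(0,.0677):print(v.px(p+y*d))
print("btn",v.px([.637,-.0141,.066]),"slot",v.px([.5319,-.0279,.08]),v.px([.6509,-.0123,.08]))
cv2.imwrite("pics/w3c.png",cv2.resize(v.im[60:280,240:400],None,fx=2.7,fy=2.7,interpolation=cv2.INTER_CUBIC))
E
```

```text
11.3833 [ 0.63888995 -0.00382587  0.18442582] [[-0.114 -0.016 -0.993]
 [ 0.993 -0.036 -0.113]
 [-0.034 -0.999  0.02 ]] [-0.50749525 -0.076244   -1.26057215]
[323.9915022  252.62655814]
[324.150958   213.53992714]
btn [317.84288819 194.91291455] slot [313.85625141  70.94794325] [317.31836931 213.85145629]
```

View pics/w3c.png

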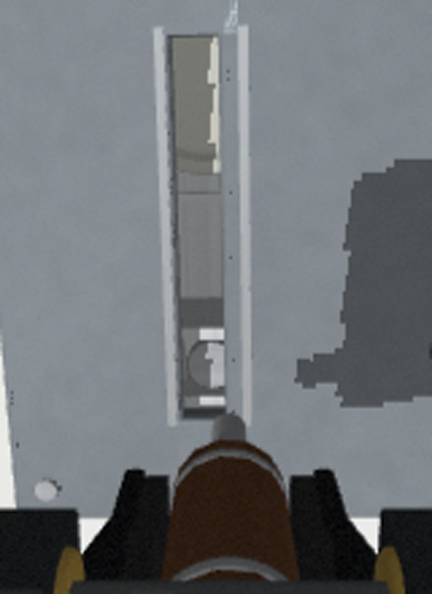

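Crop: the button centre is at full-image (317.8,194.4), matching my prediction to within 1 px. The pin tip is at (325,213), also as predicted, so it has to go about 9 mm towards -y.

Request:
{"op": "drive_tool", "data": {
  "moves": [
    [[-6, 3, 1], 0],
    [[-4, 6, 1], 0],
    [[0, 6, 0], 0],
    [[0, 0, 0], 0],
    [[0, 0, 0], 0]
  ]
}}

```text
time_s: 11.8
position: [0.6394, -0.0148, 0.1708]
tcp_rot: [[-0.115, -0.013, -0.993], [0.993, -0.036, -0.114], [-0.034, -0.999, 0.017]]
contact_force: [0.3, -0.5, -0.8]
grip_width: 0.293
```

Request:
{"op": "drive_tool", "data": {
  "moves": [
    [[1.5, 8, 1], 0],
    [[1, 8, 1], 0],
    [[0, 4, 0], 0],
    [[0, 0, 0], 0],
    [[0, 0, 0], 0]
  ]
}}

```text
time_s: 12.22
position: [0.6366, -0.013, 0.1486]
tcp_rot: [[-0.115, -0.013, -0.993], [0.993, -0.036, -0.114], [-0.034, -0.999, 0.017]]
contact_force: [0.3, 0.5, -0.1]
grip_width: 0.292
```

Request:
{"op": "drive_tool", "data": {
  "moves": [
    [[1, 6, -1], 0],
    [[0.5, 6, -0.5], 0],
    [[0, 5, 0], 0],
    [[0, 0, 0], 0]
  ]
}}

```text
time_s: 12.55
position: [0.6387, -0.0119, 0.1307]
tcp_rot: [[-0.115, -0.011, -0.993], [0.993, -0.036, -0.114], [-0.034, -0.999, 0.015]]
contact_force: [-0.3, -0.0, 2.1]
grip_width: 0.288
```

Request:
{"op": "drive_tool", "data": {
  "moves": [
    [[0, 5, 0], 0],
    [[0, 5, 0], 0],
    [[0, 5, 0], 0],
    [[0, 3, 0], 0]
  ]
}}

```text
time_s: 12.88
position: [0.6442, -0.0118, 0.123]
tcp_rot: [[-0.115, 0.003, -0.993], [0.993, -0.032, -0.115], [-0.032, -0.999, 0.001]]
contact_force: [-9.1, 0.3, 17.8]
grip_width: 0.292
```

Request:
{"op": "drive_tool", "data": {
  "moves": [
    [[0, 0.5, 5], 0],
    [[0, 0.5, 6], 0],
    [[0, 0.5, 6], 0]
  ]
}}

```text
time_s: 13.13
position: [0.6323, -0.0133, 0.1266]
tcp_rot: [[-0.115, 0.015, -0.993], [0.993, -0.03, -0.115], [-0.032, -0.999, -0.011]]
contact_force: [2.6, -0.2, 3.4]
grip_width: 0.29
```

Request:
{"op": "drive_tool", "data": {
  "moves": [
    [[0, 4, 0], 0],
    [[0, 3, 3], 0],
    [[0, 2.5, 5], 0]
  ]
}}

```text
time_s: 13.38
position: [0.6294, -0.0138, 0.1231]
tcp_rot: [[-0.115, 0.028, -0.993], [0.993, -0.027, -0.116], [-0.03, -0.999, -0.025]]
contact_force: [1.8, 0.7, 17.6]
grip_width: 0.289
```

Request:
{"op": "drive_tool", "data": {
  "moves": [
    [[0, 1.5, 6], 0],
    [[0, 1.5, 7], 0],
    [[0, 1.5, 7], 0]
  ]
}}

```text
time_s: 13.63
position: [0.6151, -0.0157, 0.1233]
tcp_rot: [[-0.115, 0.043, -0.992], [0.993, -0.025, -0.116], [-0.03, -0.999, -0.039]]
contact_force: [1.6, 0.1, 10.3]
grip_width: 0.289
```

Request:
{"op": "drive_tool", "data": {
  "moves": [
    [[0, 1.5, 9], 0],
    [[0, 1.5, 9], 0],
    [[0, 1.5, 9], 0]
  ]
}}

```text
time_s: 13.88
position: [0.5942, -0.0184, 0.1232]
tcp_rot: [[-0.115, 0.058, -0.992], [0.993, -0.023, -0.117], [-0.03, -0.998, -0.055]]
contact_force: [2.4, 0.3, 11.3]
grip_width: 0.293
```

Request:
{"op": "drive_tool", "data": {
  "moves": [
    [[0, 1, 10], 0],
    [[0, 1, 10], 0],
    [[0, 1, 10], 0]
  ]
}}

```text
time_s: 14.13
position: [0.5693, -0.0216, 0.1232]
tcp_rot: [[-0.115, 0.072, -0.991], [0.993, -0.021, -0.117], [-0.03, -0.997, -0.069]]
contact_force: [2.6, 0.4, 10.4]
grip_width: 0.291
```

Request:
{"op": "drive_tool", "data": {
  "moves": [
    [[0, 1, 10], 0],
    [[0, 1, 10], 0],
    [[0, 1, 9], 0]
  ]
}}

```text
time_s: 14.38
position: [0.5459, -0.0247, 0.1232]
tcp_rot: [[-0.115, 0.087, -0.989], [0.993, -0.019, -0.117], [-0.029, -0.996, -0.084]]
contact_force: [4.4, -0.3, 6.7]
grip_width: 0.292
```

Request:
{"op": "drive_tool", "data": {
  "moves": [
    [[0, 1, 8], 0],
    [[0, 1, 7], 0],
    [[0, 1, 7], 0],
    [[0, 1, 6], 0]
  ]
}}

```text
time_s: 14.72
position: [0.5286, -0.0269, 0.1235]
tcp_rot: [[-0.115, 0.115, -0.987], [0.993, -0.015, -0.118], [-0.029, -0.993, -0.112]]
contact_force: [9.0, 1.2, -1.3]
grip_width: 0.293
```

Request:
{"op": "drive_tool", "data": {
  "moves": [
    [[0, 1, 5], 0],
    [[0, 0, 4], 0]
  ]
}}

```text
time_s: 14.88
position: [0.5257, -0.0272, 0.1249]
tcp_rot: [[-0.116, 0.13, -0.985], [0.993, -0.014, -0.118], [-0.029, -0.991, -0.127]]
contact_force: [8.5, 0.8, 1.7]
grip_width: 0.292
```

Request:
{"op": "drive_tool", "data": {
  "moves": [
    [[0, -3, -3], 0],
    [[0, -10, -2], 0],
    [[0, -15, -2], 0],
    [[-1, -20, -3], 0],
    [[-1, -25, -3], 0]
  ]
}}

```text
time_s: 15.3
position: [0.5246, -0.0271, 0.1976]
tcp_rot: [[-0.115, 0.118, -0.986], [0.993, -0.016, -0.118], [-0.029, -0.993, -0.116]]
contact_force: [0.7, -0.3, -0.8]
grip_width: 0.289
```

Request:
{"op": "drive_tool", "data": {
  "moves": [
    [[0, -30, -4], 0],
    [[0, -20, -3], 0],
    [[0, -5, 0], 0],
    [[0, 0, 0], 0]
  ]
}}

```text
time_s: 15.63
position: [0.5243, -0.026, 0.2603]
tcp_rot: [[-0.114, 0.118, -0.986], [0.993, -0.015, -0.117], [-0.029, -0.993, -0.115]]
contact_force: [0.2, -0.2, -1.1]
grip_width: 0.291
```

```bash
python3 - <<'E'
from h import *
snap("wrist","w4.png")
s=sense();print(s["time_s"],s["position"],np.round(s["tcp_rot"],3),s["contact_force"])
v=V("wrist");P=v.cloud();p=s["position"];y=np.array(s["tcp_rot"])[:,1]
for d in(0,.0677):print(v.px(p+y*d))
print("btn",v.px([.5478,-.0258,.066]))
th=np.radians(7.5);R=np.array([[np.cos(th),-np.sin(th)],[np.sin(th),np.cos(th)]]);o=np.array([.5842,.0344])
q=(P[...,:2]-o)@R
for x in range(-200,-20,6):
    m=(abs(q[...,0]-x/1e3)<.003)&(abs(q[...,1]+.055)<.006)
    print(x,m.sum(),np.round(np.percentile(P[m][:,2],[10,50,90])*1e3,1) if m.sum() else '',end='; ')
print(v.px([*(R@[-.14,-.055]+o),.063]), R@[-.14,-.055]+o)
E
```

```text
15.6833 [ 0.52426706 -0.02602875  0.25961389] [[-0.114  0.118 -0.986]
 [ 0.993 -0.015 -0.117]
 [-0.029 -0.993 -0.115]] [ 0.01240179 -0.64932662 -0.01497207]
[323.7234594  250.79699526]
[323.93857367 212.32080454]
btn [326.81278082 177.75667022]
-200 67 [20.6 21.7 22.6]; -194 69 [21.1 22.2 23. ]; -188 40 [21.2 22.6 65.5]; -182 101 [-0.6 60.2 66.6]; -176 53 [-1.6 -0.2  8.9]; -170 58 [ 8.   9.  62.1]; -164 72 [61.2 62.  63. ]; -158 72 [61.1 62.1 63.2]; -152 72 [61.1 62.  63.2]; -146 76 [61.  61.9 63. ]; -140 68 [61.2 62.1 62.9]; -134 67 [61.1 62.1 63.2]; -128 64 [60.9 62.2 63. ]; -122 66 [61.3 62.  63.1]; -116 61 [61.  62.1 63. ]; -110 1103 [338.9 342.6 371.6]; -104 3846 [352.5 364.  371.1]; -98 60 [13.9 22.9 80.4]; -92 84 [ 9.1 79.5 80.4]; -86 314 [  9.5 299.1 303.8]; -80 555 [ 80.5 281.9 293.8]; -74 592 [240.7 263.8 311.8]; -68 378 [ 80.2 312.  312.9]; -62 92 [ 79.2  80.5 312.7]; -56 102 [ 70.8 202.  211.5]; -50 42 [65.3 69.8 78.5]; -44 47 [65.4 66.1 71.5]; -38 46 [65.  66.1 67.8]; -32 57 [62.2 66.6 71.1]; -26 15 [69.4 70.3 71.4]; [325.55965433  91.05422658] [ 0.45257666 -0.03840313]
```

View pics/w4.png

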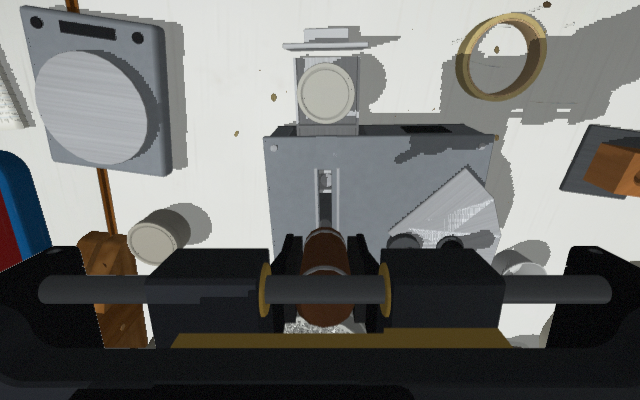

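Wrist view: the slide is out, with the front plate at about (325,45) at sieve x -185 as it should be. The tin is at (326,93), the button is up at 66 mm, and the guard plate is clear. The pin's tip is hidden behind its handle at (325,270), so the pin has leaned back in the grip. I'll measure that from depth.

```bash
python3 - <<'E'
from h import *
v=V("wrist");P=v.cloud()
for r in range(226,330,8): print(r,[tuple(np.round(P[r,c]*1e3).astype(int)) for c in(318,325,332)], v.im[r,325])
m=(P[...,2]>.058)&(P[...,2]<.066)&(np.hypot(P[...,0]-.4526,P[...,1]+.0384)<.045);a=P[m]
(x,y),r=cv2.minEnclosingCircle(a[:,:2].astype(np.float32)*1000);print("tin",len(a),x,y,r,a.mean(0))
m=(P[...,2]>.038)&(P[...,2]<.05)&(np.hypot(P[...,0]-.51,P[...,1]+.308)<.075)
a=P[m];print("pan wrist",len(a),(a.min(0)+a.max(0))/2,a.mean(0))
v=V("top");P=v.cloud()
m=(P[...,2]>.0405)&(P[...,2]<.048)&(np.hypot(P[...,0]-.51,P[...,1]+.308)<.075)
mm=cv2.morphologyEx(m.astype(np.uint8),cv2.MORPH_OPEN,np.ones((7,7)));a=P[mm>0];print("pan top",len(a),(a.min(0)+a.max(0))/2,a.max(0)-a.min(0),a.mean(0))
E
```

```text
226 [(np.int64(605), np.int64(-29), np.int64(80)), (np.int64(532), np.int64(-26), np.int64(216)), (np.int64(603), np.int64(-13), np.int64(80))] [60 59 59]
234 [(np.int64(518), np.int64(-30), np.int64(252)), (np.int64(516), np.int64(-26), np.int64(254)), (np.int64(516), np.int64(-22), np.int64(253))] [14 25 39]
242 [(np.int64(514), np.int64(-30), np.int64(267)), (np.int64(514), np.int64(-26), np.int64(267)), (np.int64(514), np.int64(-22), np.int64(266))] [18 24 39]
250 [(np.int64(512), np.int64(-30), np.int64(279)), (np.int64(512), np.int64(-26), np.int64(279)), (np.int64(511), np.int64(-23), np.int64(278))] [16 24 40]
258 [(np.int64(509), np.int64(-29), np.int64(290)), (np.int64(509), np.int64(-26), np.int64(290)), (np.int64(508), np.int64(-23), np.int64(290))] [12 25 38]
266 [(np.int64(507), np.int64(-29), np.int64(299)), (np.int64(506), np.int64(-26), np.int64(299)), (np.int64(506), np.int64(-23), np.int64(299))] [69 67 65]
274 [(np.int64(506), np.int64(-29), np.int64(306)), (np.int64(506), np.int64(-26), np.int64(305)), (np.int64(506), np.int64(-23), np.int64(305))] [15 22 36]
282
[... 553 characters left out ...]
.int64(310)), (np.int64(518), np.int64(-22), np.int64(311))] [20 35 56]
314 [(np.int64(522), np.int64(-27), np.int64(311)), (np.int64(521), np.int64(-24), np.int64(312)), (np.int64(522), np.int64(-21), np.int64(311))] [21 31 54]
322 [(np.int64(525), np.int64(-27), np.int64(313)), (np.int64(525), np.int64(-24), np.int64(313)), (np.int64(525), np.int64(-21), np.int64(312))] [15 33 56]
tin 2892 447.1300048828125 -38.7413215637207 39.82938766479492 [ 0.45348251 -0.03841842  0.06220819]
pan wrist 9777 [ 0.50817334 -0.30915684  0.04232102] [ 0.50464206 -0.30826454  0.0429754 ]
pan top 203 [ 0.49211982 -0.31669536  0.04417559] [0.06958962 0.10408669 0.00710642] [ 0.49494985 -0.29768922  0.04389404]
```

Request:
{"op": "drive_tool", "data": {
  "moves": [
    [[20, 0, 0], 0],
    [[35, -1, -1], 0],
    [[38, -1, -1], 0],
    [[38, -1, 0], 0],
    [[38, -1, 0], 0]
  ]
}}

```text
time_s: 16.1
position: [0.5044, 0.1359, 0.2514]
tcp_rot: [[-0.096, 0.108, -0.989], [0.995, -0.023, -0.099], [-0.033, -0.994, -0.106]]
contact_force: [1.0, 1.3, -0.4]
grip_width: 0.29
```

Request:
{"op": "drive_tool", "data": {
  "moves": [
    [[38, -1, 0], 0],
    [[38, -1, 0], 0],
    [[38, -1, 0], 0],
    [[30, 0, 0], 0],
    [[20, 0, 0], 0]
  ]
}}

```text
time_s: 16.52
position: [0.4806, 0.3081, 0.238]
tcp_rot: [[-0.099, 0.095, -0.99], [0.994, -0.029, -0.103], [-0.039, -0.995, -0.092]]
contact_force: [-0.1, 0.6, -0.6]
grip_width: 0.288
```

Request:
{"op": "drive_tool", "data": {
  "moves": [
    [[5, 0, 0], 0],
    [[0, 0, 0], 0],
    [[0, 0, 0], 0]
  ]
}}

```text
time_s: 16.77
position: [0.4758, 0.3171, 0.2311]
tcp_rot: [[-0.108, 0.087, -0.99], [0.993, -0.035, -0.111], [-0.044, -0.996, -0.083]]
contact_force: [0.3, -0.6, -0.9]
grip_width: 0.289
```

```bash
python3 - <<'E'
from h import *
snap("scene","s5.png");snap("wrist","w5.png")
s=sense();p=np.array(s["position"]);print(s["time_s"],p,np.round(s["tcp_rot"],3))
for n in("scene","wrist"):
    v=V(n);P=v.cloud()
    m=(np.linalg.norm(P[...,:2]-(p[:2]+[.01,0]),axis=2)<.04)&(P[...,2]>.135)&(P[...,2]<p[2]+.0)
    for z in np.arange(.14,.24,.008):
        k=m&(abs(P[...,2]-z)<.004); a=P[k]
        if len(a): print(n,round(z,3),len(a),np.round(a.min(0)*1e3),np.round(a.max(0)*1e3))
v=V("scene");u=v.px(p+[.0144,-.0023,-.0662]);print(u)
x0,y0=(u-[70,80]).astype(int);cv2.imwrite("pics/s5c.png",cv2.resize(v.im[max(y0,0):y0+140,x0:x0+140],None,fx=4,fy=4,interpolation=cv2.INTER_CUBIC));print(x0,y0)
E
```

```text
16.8667 [0.47631103 0.31617185 0.23168806] [[-0.106  0.088 -0.99 ]
 [ 0.993 -0.034 -0.109]
 [-0.044 -0.996 -0.084]]
scene 0.164 5 [484. 311. 166.] [493. 316. 168.]
scene 0.172 9 [483. 309. 170.] [490. 319. 175.]
scene 0.18 8 [482. 311. 177.] [490. 317. 183.]
scene 0.188 10 [480. 309. 184.] [489. 318. 191.]
scene 0.196 12 [479. 309. 192.] [487. 318. 199.]
scene 0.204 9 [476. 310. 201.] [484. 322. 207.]
scene 0.212 19 [466. 300. 209.] [488. 326. 216.]
scene 0.22 26 [465. 302. 216.] [489. 319. 224.]
scene 0.228 23 [462. 293. 224.] [484. 335. 232.]
wrist 0.164 7 [485. 311. 166.] [488. 319. 168.]
wrist 0.172 34 [484. 311. 168.] [490. 320. 176.]
wrist 0.18 33 [483. 311. 176.] [488. 320. 184.]
wrist 0.188 5 [482. 314. 184.] [483. 317. 185.]
wrist 0.212 79 [469. 305. 210.] [478. 329. 216.]
wrist 0.22 177 [467. 304. 216.] [481. 330. 224.]
wrist 0.228 225 [462. 295. 224.] [481. 337. 232.]
[216.25406879 140.72665687]
146 60
```

View pics/s5c.png

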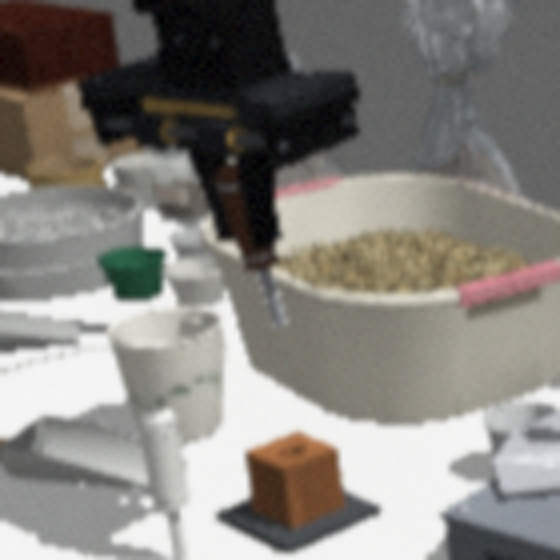

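The scene crop shows the pin held, tip at crop (280,318), above and left of the empty stand (hole at crop (295,447)). Depth gives the tip at TCP + (13,-1,-65) mm, leaning about 10°.

Request:
{"op": "drive_tool", "data": {
  "moves": [
    [[8, 8, -3], 0],
    [[10, 18, -3], 0],
    [[7, 22, -2], 0],
    [[2, 20, 0], 0],
    [[0, 8, 0], 0]
  ]
}}

```text
time_s: 17.28
position: [0.4938, 0.3385, 0.1554]
tcp_rot: [[-0.096, 0.094, -0.991], [0.995, -0.03, -0.099], [-0.039, -0.995, -0.091]]
contact_force: [-1.0, -0.1, -1.3]
grip_width: 0.292
```

Request:
{"op": "drive_tool", "data": {
  "moves": [
    [[0, 0, 0], 0],
    [[0, 0, 0], 0]
  ]
}}

```text
time_s: 17.45
position: [0.4939, 0.3363, 0.1532]
tcp_rot: [[-0.093, 0.092, -0.991], [0.995, -0.033, -0.097], [-0.042, -0.995, -0.088]]
contact_force: [-0.1, 0.2, -1.1]
grip_width: 0.29
```

Request:
{"op": "drive_tool", "data": {
  "moves": [
    [[4, 6, 3.5], 0],
    [[3, 8, 2.5], 0],
    [[0, 8, 0], 0],
    [[0, 0, 0], 0],
    [[0, 0, 0], 0]
  ]
}}

```text
time_s: 17.87
position: [0.4903, 0.3428, 0.1319]
tcp_rot: [[-0.092, 0.096, -0.991], [0.995, -0.029, -0.095], [-0.038, -0.995, -0.092]]
contact_force: [-0.6, -0.1, -0.4]
grip_width: 0.292
```

Request:
{"op": "drive_tool", "data": {
  "moves": [
    [[0, 7, 1], 0],
    [[0, 7, 1], 0],
    [[0, 6, 0], 0],
    [[0, 0, 0], 0]
  ]
}}

```text
time_s: 18.2
position: [0.4905, 0.3422, 0.1106]
tcp_rot: [[-0.092, 0.097, -0.991], [0.995, -0.029, -0.095], [-0.037, -0.995, -0.093]]
contact_force: [-0.4, 0.3, -1.3]
grip_width: 0.29
```

Request:
{"op": "drive_tool", "data": {
  "moves": [
    [[0, 2, -5], 0],
    [[0, 2, -5], 0],
    [[0, 1, -4], 0]
  ]
}}

```text
time_s: 18.45
position: [0.5001, 0.3431, 0.1053]
tcp_rot: [[-0.094, 0.086, -0.992], [0.995, -0.032, -0.097], [-0.04, -0.996, -0.083]]
contact_force: [-8.6, -1.2, 3.9]
grip_width: 0.287
```

Request:
{"op": "drive_tool", "data": {
  "moves": [
    [[0, 4, -4], 0],
    [[0, 5, -3], 0],
    [[0, 5, -2], 0]
  ]
}}

```text
time_s: 18.7
position: [0.5054, 0.3436, 0.0913]
tcp_rot: [[-0.095, 0.075, -0.993], [0.995, -0.035, -0.098], [-0.042, -0.997, -0.072]]
contact_force: [-9.3, -0.8, 5.5]
grip_width: 0.291
```

Request:
{"op": "drive_tool", "data": {
  "moves": [
    [[-0.5, 5, 0], 0],
    [[-0.5, 5, 0], 0],
    [[0, 4, 0], 0]
  ]
}}

```text
time_s: 18.95
position: [0.5054, 0.3427, 0.0764]
tcp_rot: [[-0.096, 0.072, -0.993], [0.994, -0.035, -0.099], [-0.042, -0.997, -0.068]]
contact_force: [-6.6, -8.2, 38.0]
grip_width: 0.288
```

Request:
{"op": "drive_tool", "data": {
  "moves": [
    [[0, -2, 0], 0],
    [[0, 0, 0], 0]
  ]
}}

```text
time_s: 19.12
position: [0.5055, 0.3427, 0.078]
tcp_rot: [[-0.096, 0.071, -0.993], [0.994, -0.035, -0.099], [-0.042, -0.997, -0.067]]
contact_force: [-2.7, -0.7, 0.9]
grip_width: 0.29
```

Request:
{"op": "drive_tool", "data": {
  "moves": [
    [[0, 0, 0], 0],
    [[0, 0, 0], 0],
    [[0, 0, 0], 0],
    [[0, 0, 0], 0],
    [[0, 0, 0], 0]
  ],
  "grip": -0.4
}}

```text
time_s: 19.53
position: [0.508, 0.3426, 0.0787]
tcp_rot: [[-0.095, 0.075, -0.993], [0.995, -0.034, -0.098], [-0.041, -0.997, -0.072]]
contact_force: [-0.4, 0.7, -0.1]
grip_width: 0.585
```

Request:
{"op": "drive_tool", "data": {
  "moves": [
    [[0, -8, 0], 0],
    [[0, -15, -1], 0],
    [[0, -25, -1], 0],
    [[-1, -32, -2], 0],
    [[-1, -32, -2], 0]
  ]
}}

```text
time_s: 19.95
position: [0.5025, 0.342, 0.1889]
tcp_rot: [[-0.095, 0.066, -0.993], [0.994, -0.043, -0.098], [-0.049, -0.997, -0.062]]
contact_force: [0.1, 0.9, 1.1]
grip_width: 0.695
```

Request:
{"op": "drive_tool", "data": {
  "moves": [
    [[-15, -20, 5], 0],
    [[-20, -5, 5], 0],
    [[-20, 0, 5], 0],
    [[0, 0, 0], 0],
    [[0, 0, 0], 0]
  ],
  "grip": -1
}}

```text
time_s: 20.37
position: [0.4938, 0.2885, 0.2299]
tcp_rot: [[-0.096, 0.079, -0.992], [0.995, -0.031, -0.099], [-0.039, -0.996, -0.076]]
contact_force: [-0.1, 1.1, -0.9]
grip_width: 0.965
```

```bash
python3 - <<'E'
from h import *
snap("top");snap("scene");snap("wrist")
s=sense();p=np.array(s["position"]);print(s["time_s"],p,np.round(s["tcp_rot"],3))
for n in("top","scene","wrist"):
    v=V(n);P=v.cloud();m0=np.hypot(P[...,0]-.503,P[...,1]-.341)<.03
    for z in(.07,.09,.11,.125,.128):
        a=P[m0&(abs(P[...,2]-z)<.006)]
        if len(a): print(n,z,len(a),np.round((a.min(0)+a.max(0))*500,1),np.round(a.max(0)*1e3,1))
E
```

```text
20.5167 [0.49365039 0.28906914 0.22867561] [[-0.097  0.078 -0.992]
 [ 0.994 -0.033 -0.1  ]
 [-0.04  -0.996 -0.075]]
scene 0.07 29 [501.5 337.   69.3] [511.8 347.4  74.6]
scene 0.09 34 [500.7 337.8  89.9] [510.1 348.2  95.7]
scene 0.11 34 [502.2 336.8 110. ] [513.2 348.1 115.7]
scene 0.125 40 [501.4 338.7 123.7] [513.3 350.5 128.2]
scene 0.128 29 [502.9 339.4 125.1] [513.3 350.5 128.2]
wrist 0.07 97 [501.9 341.4  71.1] [511.3 353.9  76. ]
wrist 0.09 99 [500.4 341.2  90.1] [507.9 352.8  96. ]
wrist 0.11 113 [500.7 341.  109.8] [508.5 352.5 115.6]
wrist 0.125 670 [505.7 341.7 124.4] [519.2 354.5 129.6]
wrist 0.128 607 [505.9 342.  125.8] [519.2 354.5 129.6]
```

Request:
{"op": "drive_tool", "data": {
  "moves": [
    [[-20, 0, 4], -0.015],
    [[-32, 0, 7], -0.015],
    [[-36, 0, 8], 0],
    [[-36, 0, 8], 0],
    [[-36, 0, 8], 0]
  ]
}}

```text
time_s: 20.93
position: [0.4764, 0.1339, 0.2287]
tcp_rot: [[-0.148, 0.073, -0.986], [0.988, -0.033, -0.151], [-0.044, -0.997, -0.068]]
contact_force: [0.7, 0.1, 0.9]
grip_width: 1.0
```

Request:
{"op": "drive_tool", "data": {
  "moves": [
    [[-36, 0, 8], 0],
    [[-36, 0, 8], 0],
    [[-34, 0, 7], 0],
    [[-25, 0, 5], 0],
    [[-10, 0, 2], 0]
  ]
}}

```text
time_s: 21.35
position: [0.466, -0.0184, 0.2315]
tcp_rot: [[-0.148, 0.07, -0.986], [0.988, -0.035, -0.151], [-0.046, -0.997, -0.064]]
contact_force: [1.3, 0.1, 0.3]
grip_width: 1.0
```

Request:
{"op": "drive_tool", "data": {
  "moves": [
    [[0, 0, 0], 0],
    [[0, 0, 0], 0]
  ]
}}

```text
time_s: 21.52
position: [0.4662, -0.0195, 0.2314]
tcp_rot: [[-0.145, 0.07, -0.987], [0.988, -0.036, -0.148], [-0.046, -0.997, -0.064]]
contact_force: [-0.1, 0.2, -0.3]
grip_width: 0.999
```

Request:
{"op": "drive_tool", "data": {
  "moves": [
    [[-6, 8, 7], 0],
    [[-5, 18, 7], 0],
    [[-2, 25, 5], 0],
    [[0, 25, 2], 0],
    [[0, 20, 1], 0]
  ]
}}

```text
time_s: 21.93
position: [0.4553, -0.0321, 0.1329]
tcp_rot: [[-0.157, 0.076, -0.985], [0.987, -0.034, -0.16], [-0.046, -0.997, -0.07]]
contact_force: [-0.0, -0.1, -0.2]
grip_width: 1.0
```

Request:
{"op": "drive_tool", "data": {
  "moves": [
    [[0, 5, 0], 0],
    [[0, 0, 0], 0],
    [[0, 0, 0], 0]
  ]
}}

```text
time_s: 22.18
position: [0.452, -0.0297, 0.1227]
tcp_rot: [[-0.163, 0.068, -0.984], [0.986, -0.036, -0.166], [-0.047, -0.997, -0.061]]
contact_force: [0.3, -0.3, -1.0]
grip_width: 0.999
```

```bash
python3 - <<'E'
from h import *
snap("wrist","w6.png")
s=sense();p=np.array(s["position"]);T=np.array(s["tcp_rot"]);print(s["time_s"],p,np.round(T,3))
v=V("wrist");P=v.cloud()
m=(P[...,2]>.0595)&(P[...,2]<.0655)&(np.hypot(P[...,0]-.4535,P[...,1]+.0384)<.036);a=P[m];print(len(a),(a.min(0)+a.max(0))/2,a.max(0)-a.min(0))
tgt=np.array([.453,-.0385,.048])+T[:,1]*.0187; print("tool delta",T.T@(tgt-p)*1e3)
E
```

```text
22.2333 [ 0.45225881 -0.02958406  0.12304406] [[-0.163  0.068 -0.984]
 [ 0.986 -0.036 -0.166]
 [-0.047 -0.997 -0.061]]
4928 [ 0.455155   -0.03815059  0.0621417 ] [0.06227966 0.06213654 0.00523403]
tool delta [-5.38547691 93.89336952  5.34863345]
```

```bash
python3 - <<'E'
from h import *
v=V("wrist");P=v.cloud()
th=np.radians(7.5);R=np.array([[np.cos(th),-np.sin(th)],[np.sin(th),np.cos(th)]]);o=np.array([.5842,.0344])
q=(P[...,:2]-o)@R
tc=(np.array([.4552,-.0382])-o)@R; print("tin sieve frame",tc)
z=P[...,2]
for lo,hi,n in((.077,.083,"sieve edge"),(.064,.068,"front plate")):
    m=(z>lo)&(z<hi)&(q[...,0]<-.07)&(q[...,0]>-.22)
    for y in(-.1,-.085,-.07,-.055,-.04,-.025,0,.05):
        a=q[m&(abs(q[...,1]-y)<.006)]
        if len(a): print(n,y,len(a),np.round([a[:,0].min(),a[:,0].max()],4))
v=V("top");c=v.px([.5842,.0344,.08])
cv2.imwrite("pics/w6s.png",V("wrist").im)
E
```

```text
tin sieve frame [-0.13737259 -0.05514102]
sieve edge -0.1 96 [-0.097  -0.0921]
sieve edge -0.085 86 [-0.097  -0.0927]
sieve edge -0.07 72 [-0.0967 -0.0936]
sieve edge -0.055 54 [-0.0971 -0.0945]
sieve edge -0.04 35 [-0.0964 -0.07  ]
sieve edge -0.025 31 [-0.0966 -0.07  ]
sieve edge 0 44 [-0.0727 -0.0701]
front plate -0.1 65 [-0.1864 -0.0932]
front plate -0.085 146 [-0.1865 -0.0935]
front plate -0.07 145 [-0.1866 -0.0928]
front plate -0.055 149 [-0.1866 -0.0933]
front plate -0.04 143 [-0.1864 -0.0933]
front plate -0.025 155 [-0.1865 -0.0933]
front plate 0 41 [-0.0948 -0.0931]
```

```bash
python3 - <<'E'
from h import *
v=V("wrist")
th=np.radians(7.5);R=np.array([[np.cos(th),-np.sin(th)],[np.sin(th),np.cos(th)]]);o=np.array([.5842,.0344])
print([v.px([*(R@[x,-.055]+o),.08]).round() for x in(-.06,-.03,0)])
snap("top");t=V("top");P=t.cloud();q=(P[...,:2]-o)@R
for x in range(-72,62,3):
    m=(abs(q[...,0]*1e3-x)<1.5)&(abs(q[...,1]+.055)<.007)
    if m.sum():print(x,m.sum(),np.round(np.percentile(P[m][:,2],[10,50,90])*1e3,1),end=';')
m=(P[...,2]>.077)&(P[...,2]<.083)&(abs(q[...,1]+.09)<.01);print("edge",q[m][:,0].min(),q[m][:,0].max())
E
ls pics
```

```text
[array([312., 312.]), array([312., 342.]), array([311., 369.])]
-72 7 [79.8 82.  83.3];-69 7 [79.  81.3 82.5];-66 6 [77.7 79.6 84.3];-63 6 [79.8 81.4 82.2];-60 7 [79.5 81.2 82.8];-57 1 [81.1 81.1 81.1];-54 11 [52.3 70.  72.1];-51 3 [70.6 73.1 76.1];-48 4 [57.8 64.8 66.9];-45 8 [62.7 68.2 68.9];-42 8 [49.  66.7 73.2];-39 6 [65.3 68.1 76.9];-36 5 [65.5 66.4 75. ];-33 3 [64.7 67.  68.9];-30 11 [52.2 69.1 71.4];-27 4 [70.7 73.  77.7];-24 1 [80.5 80.5 80.5];-21 1 [82.5 82.5 82.5];-18 2 [6.  6.3 6.7];-15 5 [3.9 4.  7.2];-12 5 [ 2.8  3.5 48.1];-9 5 [ 1.6  2.8 49.8];-6 5 [ 4.3  6.1 48.9];-3 4 [1.7 3.2 3.9];0 5 [3.9 6.1 6.3];3 4 [3.8 5.  5.8];6 5 [ 4.9  5.5 53.6];9 4 [ 2.   6.3 58.5];12 8 [ 1.   4.7 30.1];15 4 [2.7 5.6 6.4];18 4 [2.8 6.  8.5];21 5 [2.6 6.  7.5];24 5 [ 2.3  3.6 51.3];27 6 [ 3.6  5.4 76.7];30 4 [2.9 5.  7.7];33 4 [4.1 5.  6.4];36 6 [ 4.7  6.2 10.9];39 5 [ 1.5  5.2 51.9];42 5 [ 1.3  6.9 51.1];45 3 [3.  4.5 6.6];48 6 [2.6 6.2 8.2];51 4 [2.8 4.8 6. ];54 5 [1.9 4.9 6.3];57 6 [ 5.1  6.9 46.5];60 7 [ 6.  77.  83.5];edge -0.0828565945630742 0.4666618000974788
crop1.png
s5.png
s5c.png
scene0.png
t2.png
t2c.png
top0.png
w1.png
w1c.png
w2.png
w2c.png
w3.png
w3c.png
w4.png
w5.png
w6.png
w6s.png
```

The tin, the front plate and the well walls each suggest the slide might be a couple of mm short of 90. I'll look straight at the slot before touching the tin.

Request:
{"op": "drive_tool", "data": {
  "moves": [
    [[0, -15, 0], 0],
    [[-2, -28, -8], 0],
    [[-4, -30, -20], 0],
    [[-5, -25, -32], 0],
    [[-5, -15, -35], 0]
  ]
}}

```text
time_s: 22.7
position: [0.5384, -0.0251, 0.2492]
tcp_rot: [[-0.164, 0.068, -0.984], [0.986, -0.032, -0.166], [-0.043, -0.997, -0.062]]
contact_force: [2.2, -0.7, 0.3]
grip_width: 1.001
```

Request:
{"op": "drive_tool", "data": {
  "moves": [
    [[-3, -5, -35], 0],
    [[0, 0, -25], 0],
    [[0, 0, -10], 0],
    [[0, 0, 0], 0],
    [[0, 0, 0], 0]
  ]
}}

```text
time_s: 23.12
position: [0.6203, -0.0128, 0.2712]
tcp_rot: [[-0.168, 0.087, -0.982], [0.985, -0.031, -0.171], [-0.045, -0.996, -0.08]]
contact_force: [0.7, -0.0, 0.5]
grip_width: 1.001
```

```bash
python3 - <<'E'
from h import *
snap("wrist","w7.png")
s=sense();print(s["time_s"],s["position"],np.round(s["tcp_rot"],3))
v=V("wrist")
th=np.radians(7.5);R=np.array([[np.cos(th),-np.sin(th)],[np.sin(th),np.cos(th)]]);o=np.array([.5842,.0344])
# rectify slot strip: sieve x from -75..75 at plane z=.066,.0705,.08 ; 5px/mm
for zz in(.0705,.08):
    xs=np.arange(-75,75,.2);ys=np.arange(-38,-72,-.2)
    X,Y=np.meshgrid(xs/1e3,ys/1e3)
    W=np.stack([X,Y],-1)@R.T+o; W=np.concatenate([W,np.full(W.shape[:2]+(1,),zz)],-1)
    C=W@v.R.T+v.t; M=(v.f*C[...,:2]/C[...,2:]+[v.cx,v.cy]).astype(np.float32)
    I=cv2.remap(v.im,M[...,0],M[...,1],cv2.INTER_CUBIC)
    for x in range(-70,75,10): cv2.line(I,(int((x+75)*5),0),(int((x+75)*5),12 if x else 25),(0,0,255),1)
    cv2.imwrite("pics/r%d.png"%(zz*1e4),I)
A=cv2.imread("pics/r705.png");B=cv2.imread("pics/r800.png")
cv2.imwrite("pics/rect.png",cv2.convertScaleAbs(np.vstack([A,np.zeros((8,A.shape[1],3),np.uint8),B]),alpha=1.6))
P=v.cloud();q=(P[...,:2]-o)@R
for x in range(-66,70,2):
    m=(abs(q[...,0]*1e3-x)<1)&(abs(q[...,1]+.055)<.005)
    if m.sum():print(x,np.round(np.percentile(P[m][:,2],[10,50,90])*1e3,1),end=';')
E
```

```text
23.1667 [ 0.61996819 -0.01263372  0.2712054 ] [[-0.168  0.087 -0.982]
 [ 0.985 -0.03  -0.172]
 [-0.045 -0.996 -0.08 ]][ WARN:0@1.197] global loadsave.cpp:275 findDecoder imread_('pics/r705.png'): can't open/read file: check file path/integrity
Traceback (most recent call last):
AttributeError: 'NoneType' object has no attribute 'shape'
```

```bash
ls pics|grep ^r; python3 - <<'E'
from h import *
import glob
v=V("wrist")
th=np.radians(7.5);R=np.array([[np.cos(th),-np.sin(th)],[np.sin(th),np.cos(th)]]);o=np.array([.5842,.0344])
A=cv2.imread("pics/r704.png");B=cv2.imread("pics/r800.png")
cv2.imwrite("pics/rect.png",cv2.convertScaleAbs(np.vstack([A,np.zeros((8,A.shape[1],3),np.uint8),B]),alpha=1.6))
P=v.cloud();q=(P[...,:2]-o)@R
for x in range(-66,70,2):
    m=(abs(q[...,0]*1e3-x)<1)&(abs(q[...,1]+.055)<.005)
    if m.sum():print(x,np.round(np.percentile(P[m][:,2],[10,50,90])*1e3,1),end=';')
E
```

```text
r704.png
r800.png
-66 [78.2 79.8 80.4];-64 [79.  80.3 80.9];-62 [79.  79.8 80.8];-60 [78.8 80.1 80.8];-58 [ 8.2 10.3 81. ];-56 [ 8.8 16.3 42.5];-54 [69.4 70.6 71.3];-52 [69.5 70.2 70.8];-50 [56.5 60.6 63.9];-48 [ 8.5 64.5 66.4];-46 [65.1 65.8 67.8];-44 [65.  66.1 66.8];-42 [64.9 66.1 66.9];-40 [65.3 65.8 66.3];-38 [64.9 65.6 66.4];-36 [65.1 65.9 67. ];-34 [65.1 66.1 66.8];-32 [44.1 57.9 70. ];-30 [69.5 70.4 71.9];-28 [69.7 70.  70.9];-20 [ 8.3  9.2 10. ];-18 [3.4 4.7 4.9];-16 [3.1 3.8 4.2];-14 [2.8 4.  5. ];-12 [3.2 3.6 5.4];-10 [351.2 353.4 355.2];-8 [354.2 355.6 356.7];-6 [356.2 382.3 384.8];-4 [371.8 376.6 380.9];-2 [365.2 367.1 369.4];0 [  3.3   4.1 364.2];2 [3.4 4.  5.4];4 [3.2 4.1 4.8];6 [3.6 3.9 4.6];8 [2.7 4.3 4.6];10 [3.4 4.5 5.2];12 [3.3 3.5 4.5];14 [2.4 3.1 4.4];16 [2.5 3.7 4.4];18 [2.7 3.3 3.8];20 [3.3 4.1 4.6];22 [2.7 3.6 4.3];24 [3.5 4.3 4.8];26 [3.4 3.9 4.4];28 [3.1 4.2 4.8];30 [3.2 3.9 5. ];32 [3.4 4.1 4.9];34 [3.2 3.7 4.4];36 [3.1 3.9 4.9];38 [3.1 3.8 4.8];40 [3.4 4.2 4.9];42 [3.6 4.3 5.2];44 [2.8 4.2 5.2];46 [3.1 4.1 5.2];48 [3.3 3.8 5. ];50 [3.4 4.3 5. ];52 [3.8 4.1 4.5];54 [2.8 3.3 4.3];56 [2.8 3.8 4.8];58 [3.1 4.2 5.3];60 [ 3.7  4.2 78.2];62 [ 3.7 78.9 80.5];64 [ 3.6 42.  80.4];66 [ 2.8 79.4 80.3];68 [ 4.  79.4 80.6];
```

View pics/rect.png

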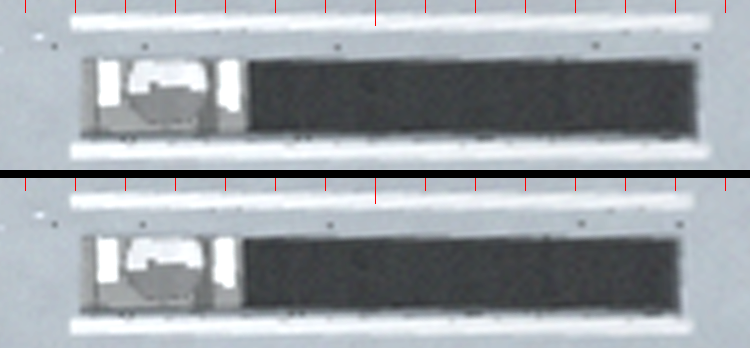

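The rectified slot view (5 px/mm, 0 at px 375) has the well walls at px 97–120 and 217–240, so the well centre is at about x -42. The button is up, and the slide is some 87–88 mm out and latched. I'll give the slide a gentle outward nudge through the tin once it is gripped.

Request:
{"op": "drive_tool", "data": {
  "moves": [
    [[0, 0, 18], 0],
    [[1, 5, 32], 0],
    [[2, 10, 36], 0],
    [[2, 20, 36], 0],
    [[2, 26, 30], 0]
  ]
}}

```text
time_s: 23.58
position: [0.4727, -0.0338, 0.1999]
tcp_rot: [[-0.171, 0.097, -0.981], [0.984, -0.029, -0.174], [-0.046, -0.995, -0.09]]
contact_force: [0.2, -0.5, 0.2]
grip_width: 1.002
```

Request:
{"op": "drive_tool", "data": {
  "moves": [
    [[0, 25, 10], 0],
    [[0, 20, 3], 0],
    [[0, 5, 0], 0],
    [[0, 0, 0], 0],
    [[0, 0, 0], 0]
  ]
}}

```text
time_s: 24.0
position: [0.4522, -0.0382, 0.144]
tcp_rot: [[-0.171, 0.093, -0.981], [0.985, -0.022, -0.174], [-0.038, -0.995, -0.088]]
contact_force: [-0.3, -0.5, -0.7]
grip_width: 0.995
```

Request:
{"op": "drive_tool", "data": {
  "moves": [
    [[1, 10, -3], 0],
    [[1, 18, -1], 0],
    [[1, 20, 2], 0],
    [[0, 14, 2], 0],
    [[0, 5, 0], 0]
  ]
}}

```text
time_s: 24.42
position: [0.4667, -0.0352, 0.0807]
tcp_rot: [[-0.172, 0.107, -0.979], [0.984, -0.02, -0.175], [-0.039, -0.994, -0.101]]
contact_force: [0.2, -0.0, 0.4]
grip_width: 0.998
```

Request:
{"op": "drive_tool", "data": {
  "moves": [
    [[0, 0, 0], 0],
    [[0, 0, 0], 0]
  ]
}}

```text
time_s: 24.58
position: [0.4677, -0.0351, 0.0804]
tcp_rot: [[-0.172, 0.106, -0.979], [0.984, -0.022, -0.175], [-0.04, -0.994, -0.1]]
contact_force: [0.4, 0.3, 0.0]
grip_width: 0.998
```

Request:
{"op": "drive_tool", "data": {
  "moves": [
    [[0, 4, 7], 0],
    [[0, 12, 6], 0],
    [[0, 14, 4], 0],
    [[0, 10, 1.5], 0],
    [[0, 4, 0.5], 0]
  ]
}}

```text
time_s: 25.0
position: [0.4568, -0.039, 0.0377]
tcp_rot: [[-0.172, 0.115, -0.978], [0.984, -0.02, -0.176], [-0.04, -0.993, -0.11]]
contact_force: [0.1, -0.4, -0.3]
grip_width: 1.0
```

Request:
{"op": "drive_tool", "data": {
  "moves": [
    [[0, 0, 0], 0],
    [[0, 0, 0], 0]
  ]
}}

```text
time_s: 25.17
position: [0.4565, -0.0391, 0.0378]
tcp_rot: [[-0.172, 0.114, -0.978], [0.984, -0.02, -0.175], [-0.039, -0.993, -0.109]]
contact_force: [1.2, -0.1, 0.6]
grip_width: 1.0
```

Request:
{"op": "drive_tool", "data": {
  "moves": [
    [[0, 5, 1], 0],
    [[0, 4, 0], 0],
    [[0, 0, 0], 0]
  ]
}}

```text
time_s: 25.42
position: [0.458, -0.0391, 0.0299]
tcp_rot: [[-0.172, 0.118, -0.978], [0.984, -0.019, -0.176], [-0.039, -0.993, -0.113]]
contact_force: [0.6, -0.6, 0.5]
grip_width: 0.997
```

Request:
{"op": "drive_tool", "data": {
  "moves": [
    [[0, 0, 0], 0],
    [[0, 0, 0], 0],
    [[0, 0, 0], 0],
    [[0, 0, 0], 0]
  ],
  "grip": 1,
  "squeeze": 20
}}

```text
time_s: 25.75
position: [0.4585, -0.0392, 0.0303]
tcp_rot: [[-0.172, 0.118, -0.978], [0.984, -0.019, -0.176], [-0.039, -0.993, -0.113]]
contact_force: [-0.0, -0.4, 0.1]
grip_width: 0.78
```

Request:
{"op": "drive_tool", "data": {
  "moves": [
    [[0, 0, 0], 0],
    [[0, 0, 0], 0]
  ]
}}

```text
time_s: 25.92
position: [0.4586, -0.0391, 0.0304]
tcp_rot: [[-0.172, 0.118, -0.978], [0.984, -0.019, -0.176], [-0.039, -0.993, -0.113]]
contact_force: [0.0, 0.3, -0.3]
grip_width: 0.698
```

Request:
{"op": "drive_tool", "data": {
  "moves": [
    [[0, 0, 3], 0],
    [[0, 0, 3], 0],
    [[0, 0, 3], 0]
  ]
}}

```text
time_s: 26.17
position: [0.4515, -0.0404, 0.0305]
tcp_rot: [[-0.172, 0.122, -0.977], [0.984, -0.018, -0.176], [-0.039, -0.992, -0.117]]
contact_force: [2.0, -0.8, 2.7]
grip_width: 0.694
```

Request:
{"op": "drive_tool", "data": {
  "moves": [
    [[0, 0, 3], 0],
    [[0, 0, 3], 0]
  ]
}}

```text
time_s: 26.33
position: [0.4463, -0.0415, 0.0305]
tcp_rot: [[-0.172, 0.125, -0.977], [0.984, -0.018, -0.176], [-0.039, -0.992, -0.12]]
contact_force: [1.9, 0.2, 3.2]
grip_width: 0.692
```

Request:
{"op": "drive_tool", "data": {
  "moves": [
    [[0, 0, 3], 0],
    [[0, 0, 3], 0],
    [[0, 0, 3], 0]
  ]
}}

```text
time_s: 26.58
position: [0.4427, -0.0422, 0.0317]
tcp_rot: [[-0.173, 0.138, -0.975], [0.984, -0.016, -0.177], [-0.04, -0.99, -0.133]]
contact_force: [20.5, 4.4, -11.0]
grip_width: 0.696
```

Request:
{"op": "drive_tool", "data": {
  "moves": [
    [[0, 0, -5], 0],
    [[0, -1, -4], 0],
    [[0, -8, -2], 0],
    [[0, -15, -2], 0],
    [[0, -22, -3], 0]
  ]
}}

```text
time_s: 27.0
position: [0.4451, -0.0396, 0.0759]
tcp_rot: [[-0.173, 0.123, -0.977], [0.984, -0.02, -0.176], [-0.041, -0.992, -0.118]]
contact_force: [-0.3, 0.3, -0.9]
grip_width: 0.697
```

Request:
{"op": "drive_tool", "data": {
  "moves": [
    [[-1, -28, -4], 0],
    [[-1, -30, -4], 0],
    [[-1, -25, -3], 0],
    [[0, -8, 0], 0],
    [[0, 0, 0], 0]
  ]
}}

```text
time_s: 27.42
position: [0.4411, -0.0411, 0.1749]
tcp_rot: [[-0.169, 0.117, -0.979], [0.985, -0.024, -0.173], [-0.043, -0.993, -0.111]]
contact_force: [0.8, 0.1, -0.5]
grip_width: 0.699
```

```bash
python3 - <<'E'
from h import *
snap("wrist","w8.png");snap("scene","s8.png")
s=sense();p=np.array(s["position"]);T=np.array(s["tcp_rot"]);print(s["time_s"],p,np.round(T,3),s["contact_force"],s["grip_width"])
v=V("wrist");P=v.cloud()
g=p-T[:,1]*.0187
for z0 in(-.005,.0,.005,.01):pass
m=(np.hypot(P[...,0]-g[0],P[...,1]-g[1])<.04)&(P[...,2]>g[2]-.02)&(P[...,2]<g[2]+.04)
a=P[m];a=a[a[:,0]<g[0]-.0]
top=a[a[:,2]>np.percentile(a[:,2],40)]
c=top.mean(0);u,S,w=np.linalg.svd(top-c,full_matrices=False);print("grasp",g,"pts",len(a),"z",np.percentile(a[:,2],[2,25,50,75,98]),"normal",w[2],S)
th=np.radians(7.5);R=np.array([[np.cos(th),-np.sin(th)],[np.sin(th),np.cos(th)]]);o=np.array([.5842,.0344])
q=(P[...,:2]-o)@R
k=(P[...,2]>.063)&(P[...,2]<.069)&(q[...,0]<-.15)&(q[...,0]>-.23)&(abs(q[...,1]+.055)<.04);print("plate",k.sum(),q[k][:,0].min() if k.sum() else 0)
k=(abs(P[...,2]-.080)<.003)&(q[...,0]<-.07)&(q[...,0]>-.12)&(abs(q[...,1]+.09)<.02);print("edge",k.sum(),q[k][:,0].min() if k.sum() else 0)
t=V("scene");P=t.cloud()
m=(np.hypot(P[...,0]-.507,P[...,1]+.308)<.085)&(P[...,2]>.0395)&(P[...,2]<.047)
a=P[m];(x,y),r=cv2.minEnclosingCircle(a[:,:2].astype(np.float32)*1000);print("pan scene",len(a),x,y,r,(a.min(0)+a.max(0))/2,a.max(0)-a.min(0))
# pan by top intensity ellipse (clean first frame)
im=cv2.imread("pics/top0.png");c,f=cal("top")
E
```

```text
27.5167 [ 0.44063951 -0.04106291  0.17294512] [[-0.17   0.115 -0.979]
 [ 0.985 -0.024 -0.173]
 [-0.044 -0.993 -0.11 ]] [-1.46099992  0.07129681  0.089327  ] 0.6971638667752438
grasp [ 0.43848017 -0.04061365  0.19151459] pts 9728 z [0.17423121 0.19782008 0.20606872 0.20683682 0.22389654] normal [ 0.34640924  0.11995356 -0.9303826 ] [1.50087574 0.64164458 0.30152505]
plate 585 -0.18934356387226695
edge 0 0
pan scene 1810 507.59576416015625 -311.0380859375 66.36355590820312 [ 0.50784989 -0.31060726  0.04235742] [0.13072317 0.12850028 0.00568425]
```

The front plate went from -186.5 to -189.3 mm, so the nudge took the slide to its stop. The pan centre from the scene camera is (0.508,-0.310), with a measured diameter of 129–131 mm.

Request:
{"op": "drive_tool", "data": {
  "moves": [
    [[-12, 0, -1], 0],
    [[-24, 1, -2], 0],
    [[-30, 1, -2], 0],
    [[-30, 1, -2], 0],
    [[-30, 1, -2], 0]
  ]
}}

```text
time_s: 27.93
position: [0.4668, -0.1619, 0.1683]
tcp_rot: [[-0.181, 0.103, -0.978], [0.983, -0.024, -0.184], [-0.042, -0.994, -0.097]]
contact_force: [0.5, 1.3, -0.9]
grip_width: 0.7
```

Request:
{"op": "drive_tool", "data": {
  "moves": [
    [[-30, 1, -2], 0],
    [[-30, 1, -2], 0],
    [[-28, 1, -2], 0],
    [[-22, 0, -1], 0],
    [[-12, 0, 0], 0]
  ]
}}

```text
time_s: 28.35
position: [0.4911, -0.2896, 0.1638]
tcp_rot: [[-0.178, 0.09, -0.98], [0.983, -0.027, -0.181], [-0.043, -0.996, -0.084]]
contact_force: [0.2, 0.3, -0.7]
grip_width: 0.694
```

Request:
{"op": "drive_tool", "data": {
  "moves": [
    [[-4, 0, 0], 0],
    [[0, 0, 0], 0],
    [[0, 0, 0], 0]
  ]
}}

```text
time_s: 28.6
position: [0.4882, -0.2963, 0.1597]
tcp_rot: [[-0.172, 0.081, -0.982], [0.984, -0.03, -0.175], [-0.043, -0.996, -0.075]]
contact_force: [-0.0, 0.4, -1.7]
grip_width: 0.696
```

```bash
cat > tin.py <<'E'
from h import *
snap("wrist","w9.png")
s=sense();p=np.array(s["position"]);T=np.array(s["tcp_rot"]);print(s["time_s"],p,np.round(T,3),s["contact_force"],s["grip_width"])
v=V("wrist");P=v.cloud();g=p-T[:,1]*.0187
m=(np.hypot(P[...,0]-g[0],P[...,1]-g[1])<.045)&(abs(P[...,2]-g[2]-.0145)<.006)
a=P[m]
A=np.c_[a[:,:2]-g[:2],np.ones(len(a))]
w=np.ones(len(a),bool)
for _ in range(4):
    k=np.linalg.lstsq(A[w],a[w,2]-g[2],rcond=None)[0]; w=abs(A@k-(a[:,2]-g[2]))<.0015
b=a[w]-g;print("plane slope x,y",k, w.sum(),"min/max",b.min(0),b.max(0))
# front edge per direction: fit circle radius 31 to outer edge with x<0
from scipy.optimize import least_squares
an=np.degrees(np.arctan2(b[:,1],b[:,0]));E=[]
for t in range(-180,181,6):
    j=abs((an-t+180)%360-180)<3
    if j.sum()>5 and abs(t)>110: r=np.hypot(b[j,0],b[j,1]);E.append(b[j][r.argmax(),:2])
E=np.array(E);c=least_squares(lambda c:np.hypot(*(E-c).T)-.031,[0,0],loss="soft_l1",f_scale=.001).x
print("tin centre off from grasp",c,"world",g[:2]+c, "tool delta to pan (hor)",T.T@np.r_[np.array([.508,-.310])-g[:2]-c,0]*1e3)
E
python3 tin.py
```

```text
28.65 [ 0.48824914 -0.29586196  0.15965099] [[-0.173  0.081 -0.982]
 [ 0.984 -0.029 -0.176]
 [-0.043 -0.996 -0.075]] [-0.60771029  0.04516779 -0.89096904] 0.6978576098755139
plane slope x,y [-0.02500374 -0.0120302   0.01310012] 7687 min/max [-0.03210706 -0.04203048  0.01091072] [0.03080027 0.04006341 0.01538268]
tin centre off from grasp [-0.00116881  0.00016202] world [ 0.48556457 -0.29515294] tool delta to pan (hor) [-18.49119608   2.25282884 -19.41092249]
```

Request:
{"op": "drive_tool", "data": {
  "moves": [
    [[-6, 6, -7], 0],
    [[-6, 12, -6], 0],
    [[-3, 16, -1], 0],
    [[0, 16, 0], 0],
    [[0, 12, 0], 0]
  ]
}}

```text
time_s: 29.07
position: [0.5128, -0.3034, 0.0993]
tcp_rot: [[-0.18, 0.087, -0.98], [0.983, -0.024, -0.183], [-0.039, -0.996, -0.081]]
contact_force: [0.8, -0.2, -1.2]
grip_width: 0.698
```

Request:
{"op": "drive_tool", "data": {
  "moves": [
    [[0, 4, 0], 0],
    [[0, 0, 0], 0],
    [[0, 0, 0], 0]
  ]
}}

```text
time_s: 29.32
position: [0.512, -0.2997, 0.0925]
tcp_rot: [[-0.183, 0.083, -0.98], [0.982, -0.021, -0.186], [-0.036, -0.996, -0.077]]
contact_force: [0.2, -0.0, -0.1]
grip_width: 0.695
```

```bash
python3 tin.py
```

```text
29.3667 [ 0.51210887 -0.29980383  0.09270873] [[-0.183  0.083 -0.98 ]
 [ 0.982 -0.021 -0.186]
 [-0.036 -0.996 -0.078]] [-0.2641931   0.74224042 -0.90063101] 0.6977555746238098
plane slope x,y [-0.02428867 -0.00410322  0.01287296] 7668 min/max [-0.03240549 -0.04172022  0.01083196] [0.03071522 0.04037691 0.01507722]
tin centre off from grasp [-0.00130962  0.00057409] world [ 0.50924915 -0.29883957] tool delta to pan (hor) [-10.73499445   0.12931318   3.29526809]
```

Request:
{"op": "drive_tool", "data": {
  "moves": [
    [[-6, 3, 2], 0],
    [[-4, 6, 2], 0],
    [[-1, 6, 1], 0],
    [[0, 3, 0], 0],
    [[0, 0, 0], 0]
  ]
}}

```text
time_s: 29.78
position: [0.5118, -0.3139, 0.0757]
tcp_rot: [[-0.183, 0.087, -0.979], [0.982, -0.022, -0.186], [-0.038, -0.996, -0.082]]
contact_force: [0.2, 1.0, -0.4]
grip_width: 0.699
```

Request:
{"op": "drive_tool", "data": {
  "moves": [
    [[2.5, 1.5, 1], 0],
    [[1, 2, 0], 0],
    [[0, 2, 0], 0],
    [[0, 1.5, 0], 0],
    [[0, 1, 0], 0]
  ]
}}

```text
time_s: 30.2
position: [0.5106, -0.3106, 0.0667]
tcp_rot: [[-0.183, 0.087, -0.979], [0.982, -0.022, -0.185], [-0.037, -0.996, -0.082]]
contact_force: [0.0, -0.1, 0.1]
grip_width: 0.695
```

Request:
{"op": "drive_tool", "data": {
  "moves": [
    [[0, 1.5, 0], 0],
    [[0, 1.5, 0], 0],
    [[0, 1, 0], 0]
  ]
}}

```text
time_s: 30.45
position: [0.5109, -0.3109, 0.0641]
tcp_rot: [[-0.183, 0.087, -0.979], [0.983, -0.02, -0.185], [-0.036, -0.996, -0.082]]
contact_force: [-8.8, 5.6, 20.2]
grip_width: 0.691
```

Request:
{"op": "drive_tool", "data": {
  "moves": [
    [[0, -0.5, 0], 0],
    [[0, 0, 0], 0]
  ]
}}

```text
time_s: 30.62
position: [0.5111, -0.311, 0.0653]
tcp_rot: [[-0.182, 0.088, -0.979], [0.983, -0.02, -0.185], [-0.036, -0.996, -0.083]]
contact_force: [0.3, -0.2, -1.1]
grip_width: 0.695
```

Request:
{"op": "drive_tool", "data": {
  "moves": [
    [[0, 0, 0], 0],
    [[0, 0, 0], 0],
    [[0, 0, 0], 0],
    [[0, 0, 0], 0],
    [[0, 0, 0], 0]
  ],
  "grip": -1
}}

```text
time_s: 31.03
position: [0.5115, -0.3111, 0.0651]
tcp_rot: [[-0.183, 0.089, -0.979], [0.982, -0.021, -0.185], [-0.037, -0.996, -0.083]]
contact_force: [-0.1, -0.7, -0.2]
grip_width: 0.961
```

Request:
{"op": "drive_tool", "data": {
  "moves": [
    [[0, -5, 0], 0],
    [[0, -15, -1], 0],
    [[0, -25, -2], 0],
    [[0, -35, -3], 0],
    [[0, -30, -3], 0]
  ]
}}

```text
time_s: 31.45
position: [0.5061, -0.3054, 0.173]
tcp_rot: [[-0.182, 0.076, -0.98], [0.983, -0.018, -0.183], [-0.032, -0.997, -0.071]]
contact_force: [0.5, -0.1, -0.2]
grip_width: 1.003
```

Request:
{"op": "drive_tool", "data": {
  "moves": [
    [[0, -30, -10], 0],
    [[30, -10, -10], 0],
    [[30, 0, -5], 0],
    [[0, 0, 0], 0],
    [[0, 0, 0], 0]
  ]
}}

```text
time_s: 31.87
position: [0.519, -0.2427, 0.2247]
tcp_rot: [[-0.176, 0.088, -0.98], [0.984, -0.022, -0.178], [-0.037, -0.996, -0.083]]
contact_force: [0.4, -0.8, -0.7]
grip_width: 1.002
```

```bash
python3 - <<'E'
from h import *
for n in("scene","top","wrist"): snap(n,n+"F.png")
s=sense();print(s["time_s"],s["position"],s["contact_force"])
for n in("scene","top","wrist"):
    v=V(n);P=v.cloud();z=P[...,2]
    m=(abs(z-.097)<.004)&(np.hypot(P[...,0]-.508,P[...,1]+.31)<.05);a=P[m]
    if len(a)>20:
        k=np.linalg.lstsq(np.c_[a[:,:2]-a[:,:2].mean(0),np.ones(len(a))],a[:,2],rcond=None)[0];print(n,"tin",len(a),(a.min(0)+a.max(0))/2,np.ptp(a,axis=0),"plane",k)
    m=(abs(z-.0425)<.0025)&(np.hypot(P[...,0]-.508,P[...,1]+.31)<.075);a=P[m];
    if len(a)>50:print(n,"pan",(a.min(0)+a.max(0))/2,np.ptp(a,axis=0))
    for nm,c,zz,r in(("pin",(.503,.341),.128,.03),("sleeve",(.6077,.1285),.149,.03),("tape",(.3987,.1554),.025,.06),("spare",(.6816,-.2527),.048,.05),("cup",(.6717,.2663),.046,.045)):
        a=P[(abs(z-zz)<.005)&(np.hypot(P[...,0]-c[0],P[...,1]-c[1])<r)]
        if len(a)>10:print(n,nm,len(a),np.round((a.min(0)+a.max(0))/2,4))
f=cv2.imread("pics/sceneF.png");t=cv2.imread("pics/topF.png")
cv2.imwrite("pics/F.png",np.vstack([cv2.resize(f[120:300,150:480],(792,432))[:300],cv2.resize(t[135:295,160:480],(792,396))[:300]]))
E
```

```text
32.0167 [ 0.51835535 -0.24391055  0.22369912] [ 0.18523444  0.56040592 -0.23748211]
scene tin 428 [ 0.5072147  -0.31165508  0.09555836] [0.06225558 0.0613242  0.0049553 ] plane [0.00441584 0.00231182 0.0955243 ]
scene pan [ 0.50688596 -0.31101133  0.04249478] [0.12958845 0.12894933 0.00497414]
scene pin 26 [0.5048 0.3381 0.1253]
scene sleeve 31 [0.6028 0.1262 0.1474]
scene tape 185 [0.3967 0.1534 0.0224]
scene spare 352 [ 0.6799 -0.2555  0.046 ]
scene cup 40 [0.6708 0.2729 0.0444]
top pan [ 0.50638312 -0.26801979  0.04252244] [0.11327    0.03706761 0.00489046]
top pin 87 [0.5055 0.3414 0.1278]
top sleeve 86 [0.6082 0.1297 0.149 ]
top tape 290 [0.3988 0.1555 0.025 ]
top spare 552 [ 0.6814 -0.2531  0.0482]
top cup 96 [0.6725 0.2661 0.046 ]
wrist tin 3409 [ 0.50841852 -0.31029408  0.09592554] [0.06265548 0.06155666 0.00579998] plane [ 0.00102221 -0.000628    0.09619757]
wrist pan [ 0.50814189 -0.30948816  0.04250071] [0.12894506 0.12931539 0.00495929]
wrist spare 561 [ 0.6811 -0.2577  0.0464]
```

View pics/F.png

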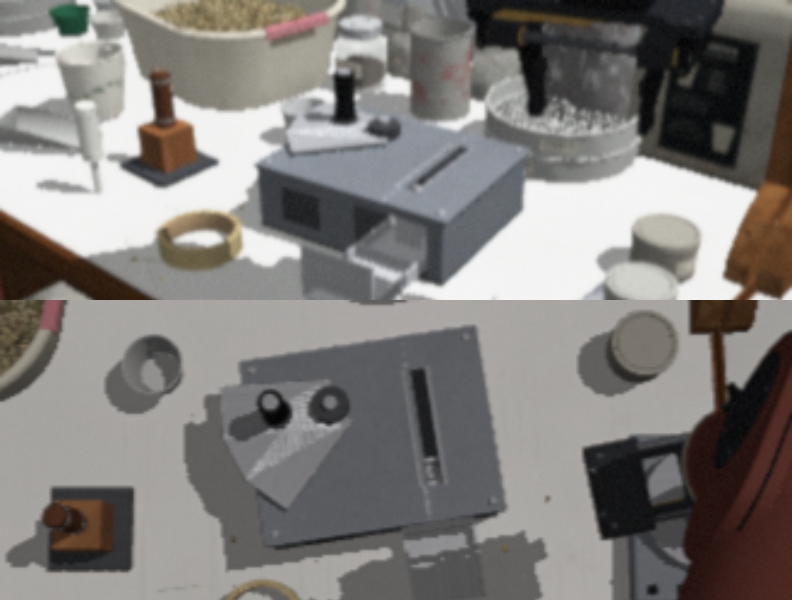

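The picture shows the pin upright in its stand, the slide out, the slot clear with the crank at its stop, and the bystanders unmoved. The tin stands level, within 1 mm of the pan centre, and the gripper is clear. I'll hand in.

```bash
python3 -c "
from rig import *
print(hand_in())"
```

```text
the job is handed in; nothing more can be done
None
```

I finished all the steps in the order asked and handed the job in at 32 s. The hand-in gave no verdict, so the results below are my own last checks.

- **Crank:** I turned it by the sleeve to the end stop, where it pushed back with 23 N. The sleeve is on the +y side at (0.608, 0.129), which matches 3.14 rad, and the slot is clear.
- **Slide:** With the pin holding the button down, I pushed the slide most of the way out. The leaning pin probably jammed at the slot's end, leaving it about 2–3 mm short.
    - I then pushed the slide outward through the gripped tin. It stopped firmly at 20 N, and the front plate moved a further 2.8 mm, to about the full 90 mm by my measurement.
    - That last bit was therefore made after the pin was back in its stand, not with the button held down.
- **Button:** It measured 66 mm above the desk with the pin out, so it was up. That was before the nudge, and I did not measure it again afterwards.
- **Pin:** It is back upright in the stand with its top 128 mm above the desk. It had leaned about 10–12° in the grip and straightened as it went into the hole. The arm pressed with 38 N for a moment as the pin seated. That force went through the pin, but it is close to the 40 N limit.
- **Tin:** It stands level (under 0.3°) on the scale pan, within 1 mm of the centre by both the scene and wrist cameras. It touched down with about 20 N before I let go.
- **Other objects:** The tape, spare tin and cup are where they were, within about 1 mm by the top camera. The scene and wrist cameras differed from that by 2–7 mm, most for the cup, and I took that as calibration and partial views.

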